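Lay out the inspection place for a cast specimen

ROBOT

A 6-joint arm with a two-finger parallel gripper is mounted at the origin on the work surface. World frame = base frame: x ahead of the robot, y to its left, z up, the work surface at z = 0. Lengths are in m, angles in rad, forces in N, time in s.
With the tool pointing down it reaches from about 0.35 to 0.775 m from the base axis. Payload 7.3 kg.
Tool frame: the origin (TCP) lies on the centre line of the jaws, within the pads' length; the fingertips stand 25 mm ahead of it and the grasp point (between the pads) lies 6 mm ahead of it; z points along the fingers, y is the direction in which the jaws open and shut (so a half turn about z gives the same grasp; the last joint's range is limited). The gripper opens to 92 mm and grips with 3 to 60 N. Pads are 19 mm wide; open, the fingers measure 130 mm over their backs; the gripper's body (75 mm by 190 mm) begins 47 mm behind the grasp point.
Start: joints at [-1.261, 0.342, 1.524, -0, 1.275, -0.146], TCP at [0.231, -0.471, 0.219] pointing down, gripper open.
Joint ranges: [-2.53, 2.53], [-0.77, 2.02], [0.04, 2.7], [-1, 4.14], [0.28, 2.66], [-3.11, 3.11]. Speed limits (rad/s): [2.57, 2.57, 3.14, 3.14, 3.14, 3.14].

INTERFACE

Orientations are given as [roll, pitch, yaw] about the fixed x, y, z axes, in that order (R = Rz(yaw) Ry(pitch) Rx(roll)).
In Python, from cell import telemetry, read_camera, workorder gives the robot as it stands.
- The arm moves only by the shell command python3 -m creep 'ROWS' [FORCE]. ROWS is JSON, one flat list of numbers, 5 for each row, row after row: the opening, from 0 (shut) to 1 (fully open), then the shift along the world's x, y, z in m, then the turn about the world's z in rad. A call has 1 to 12 rows; each row shifts and turns the pose as measured when the row begins; what a row does not reach is not made up. A row lasts 1/8 s, in which the tool goes at most 62.5 mm and 10.7 degrees, less where a joint would pass 70% of its speed; a pose out of reach is approached as far as the arm can. A call is refused whole if a number of a shift passes 0.0625 or a number of a turn 0.188, either way. A call with a gripper value outside its range is refused whole. The fingers move at their own pace and stop on an object; FORCE is the grip in N (left out, the last holds). Time passes only in rows, so rows that do not move let the fingers close. It gives the time, the measured TCP pose, the force and the opening at its end, in the units of the state.
- telemetry.observe(): the state, without advancing time (a new reading comes with each control period).
- read_camera(name): name is "scene" or "top" or "wrist"; returns a dict with "image" (420x560x3 uint8, red, green, blue), "fovy" (degrees; the focal length in pixels is half the picture's height over the tangent of half this angle, whatever the lens; pixels are square), "cx", "cy" (the principal point, pixels), "R" (3x3) and "t" (3): a world point X has camera coordinates R X + t. Camera axes: x right, y down, z forward; pixel columns grow to the right and rows downward; lengths in m; the calibration is good to about 2 mm. A picture is of the moment at which its call begins. There is no depth.
- workorder.hand_in(): hands the job in, once; it reports no verdict.
The state is a dict: "time": time; "qpos": joint angles; "qvel": joint speeds; "joint_efforts": joint torques, N m; "tool_pos": TCP position; "tool_rot": TCP orientation; "contact_force": force on the tool from outside, world axes, zero at the start; "torque": the same for the moment, N m; "opening": finger opening in m.
Only numpy, scipy, OpenCV 4.12 (cv2) and the standard library are available. Lean on these libraries where they do the work, as an engineer would, in place of code of your own. Each camera call takes 0.05 s, during which the arm holds its last target.

TASK

Lay out the inspection place, seen from the robot: the brown puck in the middle of the square white plate with the loupe standing centred on top of it, the beaker upright on the bench to the left of the plate, and the banded scale post upright on the bench behind the plate (on the side away from the robot). Beaker and post each stand opposite the middle of their edge of the plate, with a gap of about 20 mm to it. The post is parked in the slotted rail: slide it along to the rail's open end and lift it out there; leave the blue puck where it is.

Things in the scene. Friction and masses are not known exactly. Their poses are not given: they have to be found in the camera images.
- plate: Fixed square white plate, 100 x 100 mm, 8 mm thick, with a thin black line 4 mm inside its edges. Origin at the centre of its underside, on the bench (z = 0); x and y along its edges, z up. Its +x edge is the one away from the robot (behind), its +y edge is the left one; it is turned by up to 0.3 rad from the robot's axes.
- puck_c (a point): Centre, half-way up, of the loose brown resin puck with pale flecks in its top: a disc 56 mm in diameter, 24 mm high, 80 g, lying flat on the bench.
- decoy_c (a point): Centre, half-way up, of the loose blue resin puck of the same size (56 mm diameter, 24 mm high); it stays where it is.
- loupe_c (a point): Centre, half-way up, of the loose stand loupe: a black cylinder with a yellow band and a pale lens in its top, 46 mm in diameter (47 mm at the band), 42 mm high, 70 g, standing upright, lens up (its z axis points up).
- beaker_c (a point): Centre, half-way up, of the loose empty glass beaker with a white rim and a blue band near the foot: 58 mm outer diameter (60 mm at the rim), 80 mm high, 3 mm wall, 90 g, standing upright, mouth up. It can be gripped across the outside.
- post_c (a point): Centre, half-way up, of the loose round scale post, 66 mm high, 100 g: steel foot disc 30 mm dia., 7 mm thick; neck 10 mm dia.; from 18 mm up a black-and-white banded body 26 mm dia. with red top (grip this). It starts upright in the rail's slot, foot on the slot floor under the lips, slides freely (play 2 mm sideways, 3 mm up) and comes out only at the open end. Its z axis points up.
- rail: Fixed aluminium rail, 140 x 56 x 22 mm, T-slot along its length. Origin: centre of its underside, on the bench; x along the slot, z up. Open end at x = -70 mm (towards the robot), black cap on the other. Slot floor 6 mm up, cavity 34 mm wide, 11 mm high, throat 14 mm wide. The post's foot is clear once its axis is 15 mm or more beyond the open end, where there is only bench.
Not all that is in view belongs to the job. Of the things like the part that bears puck_c, leave any that is purple; of the rest the larger one is meant.

How it is judged:
At the end, for the whole second after the job is handed in: Brown puck flat on the plate within 12 mm of its centre; loupe upright on it, centres within 10 mm; beaker left of and post behind the plate, upright on the bench, 5 to 35 mm from its edge and within 15 mm of that edge's middle; all released, at rest (tilt under 0.12 rad) (horizontal distance between puck_c and plate below 0.012 m and z of puck_c in the frame of plate between 0.016 and 0.024 m and horizontal distance between loupe_c and puck_c below 0.01 m and z of loupe_c in the frame of puck_c between 0.029 and 0.037 m and y of beaker_c in the frame of plate between 0.084 and 0.114 m and x of beaker_c in the frame of plate between -0.015 and 0.015 m and height (world z) of beaker_c between 0.035 and 0.045 m and x of post_c in the frame of plate between 0.07 and 0.1 m and y of post_c in the frame of plate between -0.015 and 0.015 m and height (world z) of post_c between 0.028 and 0.038 m and angle between each of puck_c, loupe_c, beaker_c, post_c's own z axis and vertical below 0.12 rad and linear speed of each of puck, loupe, beaker, post below 0.02 m/s); the robot touches nothing.
It fails at once if the blue puck is moved by more than 20 mm (distance of decoy_c from where it was at the start of the episode above 0.02 m).
It also fails if it takes over 115 s, if anything falls off the work surface, if the arm or the gripper's body presses on something with over 40 N, if the wrist force passes 120 N, or if a joint passes its speed limit or range.

## Working session

There is one attempt and no reset: what is moved stays moved. The work goes in short steps, Python scripts to look and compute and a shell command to move; the robot and the scene stay as the last step left them, time stands still between calls to the robot, and variables do not carry over. Pictures are saved under pics/ and viewed, and the job is handed in when it is done.

```bash
ls; mkdir -p pics
python3 - <<'E'
from cell import telemetry, read_camera
import cv2,json
s=telemetry.observe(); print(s)
for n in ["scene","top","wrist"]:
    c=read_camera(n); cv2.imwrite(f"pics/{n}0.png",c["image"][:,:,::-1])
    print(n,c["fovy"],c["cx"],c["cy"],c["R"],c["t"], [k for k in c])
E
```

```text
pics
{'time': 0.0, 'qpos': array([-1.26102641e+00,  3.42723989e-01,  1.52502168e+00, -1.35188692e-05,
        1.27540697e+00, -1.45978673e-01]), 'qvel': array([-0.00179493,  0.00036282,  0.00101815, -0.00023624, -0.00032314,
       -0.00011018]), 'joint_efforts': array([-7.00227656e-05, -4.31240273e+01, -2.44217902e+01,  7.16973888e-02,
        5.60603582e-02, -1.47910087e-04]), 'tool_pos': array([ 0.23096603, -0.4709925 ,  0.21844269]), 'tool_rot': array([-3.14004738e+00, -2.14127114e-04,  4.55752366e-01]), 'contact_force': array([-0.86033817,  0.40163231, -0.316782  ]), 'torque': array([-0.02547938,  0.03752595,  0.02036938]), 'opening': 0.09207735810626522}
scene 42.27335236385494 283.20986418433483 210.70762180298146 [[ 0.17339317  0.9847624   0.01333531]
 [ 0.75726214 -0.12465418 -0.64110482]
 [-0.62967362  0.12126152 -0.76733746]] [-0.11661791 -0.32937171  1.54272074] ['image', 'fovy', 'cx', 'cy', 'R', 't']
top 55.008290519605 282.2094664929226 212.37820307864382 [[-0.02168796 -0.99928664  0.03091656]
 [-0.9926537   0.01784165 -0.11966751]
 [ 0.11903054 -0.03328478 -0.99233253]] [0.0164778  0.48482903 0.80495429] ['image', 'fovy', 'cx', 'cy', 'R', 't']
wrist 62.463122712143736 281.4954873546183 208.57678350159742 [[ 4.40768143e-01 -8.97620985e-01 -1.02176356e-04]
 [-8.59385976e-01 -4.22026074e-01  2.88703545e-01]
 [-2.59189481e-01 -1.27163516e-01 -9.57418536e-01]] [-0.52535446 -0.03595105  0.38900951] ['image', 'fovy', 'cx', 'cy', 'R', 't']
```

View pics/scene0.png

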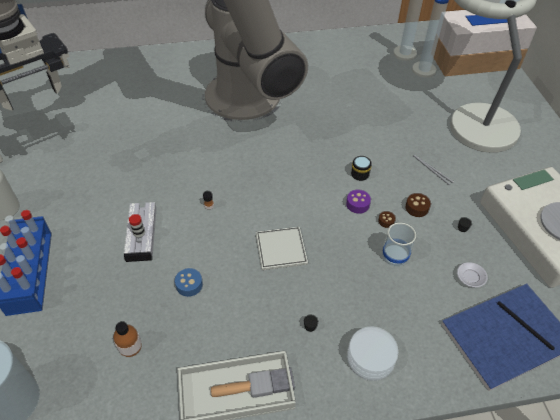

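View pics/top0.png

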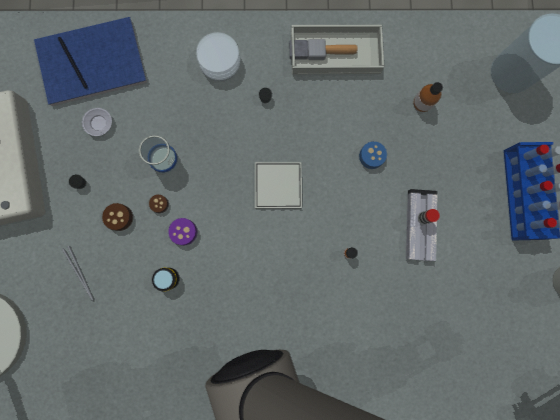

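View pics/wrist0.png

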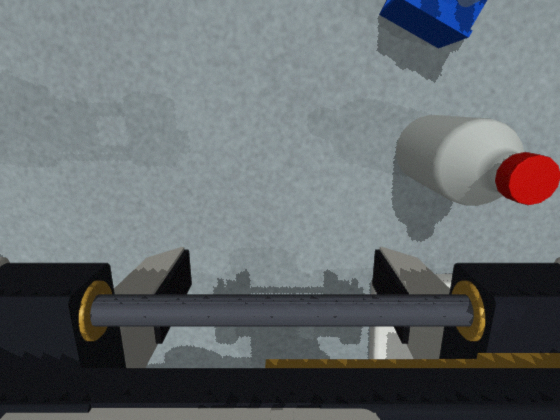

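The scene and top views show these (top-view pixels):
- Plate at (278,185)
- Large brown puck at (117,217), with a small brown decoy at (158,203) and a purple one at (182,231)
- Loupe at (165,279)
- Beaker at (158,155)
- Blue puck at (373,154)
- Rail at (423,226), with the post at about (430,216)

Next I'll measure their positions.

```bash
cat > h.py <<'E'
from cell import telemetry, read_camera, workorder
import cv2, numpy as np
def cast(c,u,v,z):
    f=c["image"].shape[0]/2/np.tan(np.radians(c["fovy"]/2))
    d=np.array([(u-c["cx"])/f,(v-c["cy"])/f,1.0]); R=np.array(c["R"]);t=np.array(c["t"])
    o=-R.T@t; w=R.T@d
    return o+w*(z-o[2])/w[2]
def proj(c,X):
    f=c["image"].shape[0]/2/np.tan(np.radians(c["fovy"]/2))
    p=np.array(c["R"])@np.array(X)+np.array(c["t"]); return p[0]/p[2]*f+c["cx"],p[1]/p[2]*f+c["cy"]
def save(c,name,box=None,k=1):
    im=c["image"][:,:,::-1]
    if box: im=im[box[1]:box[3],box[0]:box[2]]
    cv2.imwrite("pics/"+name,cv2.resize(im,None,fx=k,fy=k,interpolation=cv2.INTER_CUBIC))
def blobs(mask,amin=15):
    n,l,s,ce=cv2.connectedComponentsWithStats(mask.astype(np.uint8)*255)
    return [(s[i,4],ce[i].round(1),s[i,:4],(l==i)) for i in range(1,n) if s[i,4]>=amin]
E
python3 - <<'E'
from h import *
for n,roi in [("top",(60,90,460,310)),("scene",(110,140,450,310))]:
    c=read_camera(n); im=c["image"]; hsv=cv2.cvtColor(im,cv2.COLOR_RGB2HSV).astype(int); H,S,V=hsv[...,0],hsv[...,1],hsv[...,2]
    x0,y0,x1,y1=roi; R=np.zeros(H.shape,bool);R[y0:y1,x0:x1]=1
    ms={"white":(S<25)&(V>195),"brown":((H<15)|(H>172))&(S>90)&(V<140)&(V>25),"red":((H<8)|(H>172))&(S>150)&(V>140),"blue":(H>95)&(H<118)&(S>110),"purple":(H>128)&(H<155)&(S>90),"yellow":(H>18)&(H<35)&(S>100),"black":V<45,"cyan":(H>85)&(H<110)&(S>30)&(V>150)}
    for k,m in ms.items():
        for a,ce,bb,_ in blobs(m&R): print(n,k,a,ce,bb,cast(c,*ce,0.024)[:2].round(4))
c=read_camera("top"); save(c,"topL.png",(70,120,270,300),3); save(c,"topR.png",(240,130,460,280),3)
c=read_camera("scene"); save(c,"scL.png",(240,140,450,290),3); save(c,"scR.png",(110,180,220,310),4)
E
```

```text
top brown 227 [428.8  97. ] [420  90  21  15] [ 0.7331 -0.3184]
top brown 191 [157.7 203.3] [149 195  18  17] [0.5091 0.2635]
top brown 461 [115.9 216.1] [103 203  27  27] [0.4841 0.348 ]
top brown 27 [427.4 216.1] [425 210   8  12] [ 0.4723 -0.2982]
top red 103 [432.6 214.6] [427 209  12  12] [ 0.4753 -0.3095]
top blue 258 [74.7 93.3] [60 90 44 11] [0.7479 0.4414]
top blue 446 [372.5 154.9] [360 142  27  26] [ 0.6055 -0.1885]
top blue 75 [169.  163.5] [154 147  23  25] [0.5929 0.2413]
top purple 506 [182.1 231.1] [169 218  28  27] [0.4506 0.213 ]
top yellow 47 [173.3 276. ] [166 268  11  21] [0.3599 0.23  ]
top black 125 [264.8  95.3] [259  90  12  13] [0.74   0.0387]
top black 38 [434.8  91.6] [430  90  11   5] [ 0.7453 -0.3325]
top black 170 [ 76.8 181.4] [ 69 175  17  14] [0.5577 0.4298]
top black 70 [421.4 191.4] [408 190  28   5] [ 0.525  -0.2888]
top black 17 [163.9 208.4] [158 202  10  11] [0.4983 0.2507]
top black 78 [127.4 220.6] [118 207  15  24] [0.4744 0.3245]
top black 82 [351.  252.5] [346 248  11  10] [ 0.3996 -0.1336]
top black 114 [170.4 280. ] [153 268  26  23] [0.
[... 522 characters left out ...]
cene blue 92 [394.7 258.4] [383 248  27  15] [0.6304 0.2484]
scene blue 463 [188.5 282.5] [175 269  27  27] [ 0.6185 -0.1877]
scene purple 392 [358.  201.6] [347 190  24  23] [0.4624 0.2127]
scene yellow 66 [360.  169.7] [352 164  19  10] [0.3634 0.2443]
scene black 34 [360.7 166.7] [353 161  18   9] [0.3537 0.2487]
scene black 122 [359.2 175. ] [351 168  18  12] [0.3804 0.2377]
scene black 69 [207.2 196.2] [203 192   9  10] [ 0.3893 -0.13  ]
scene black 26 [407.8 207.9] [406 203   6  10] [0.4996 0.321 ]
scene black 194 [137.2 256.6] [124 253  27   9] [ 0.5359 -0.2906]
scene cyan 117 [361.9 161.6] [355 157  15  10] [0.3371 0.2563]
scene cyan 33 [399.5 257.1] [394 253  13   7] [0.6288 0.2595]
```

View pics/topL.png

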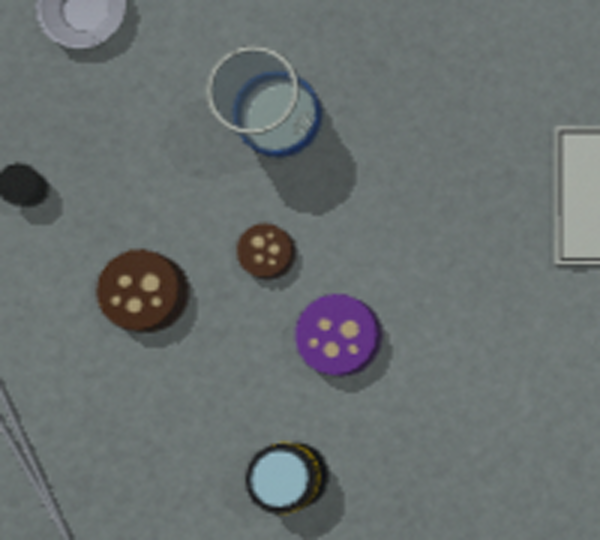

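View pics/topR.png

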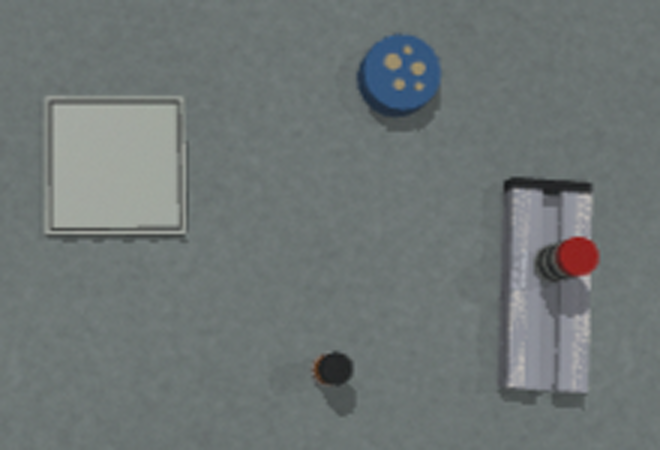

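View pics/scL.png

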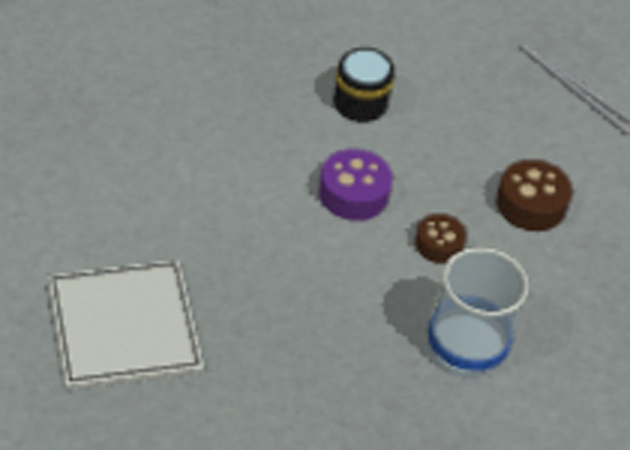

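View pics/scR.png

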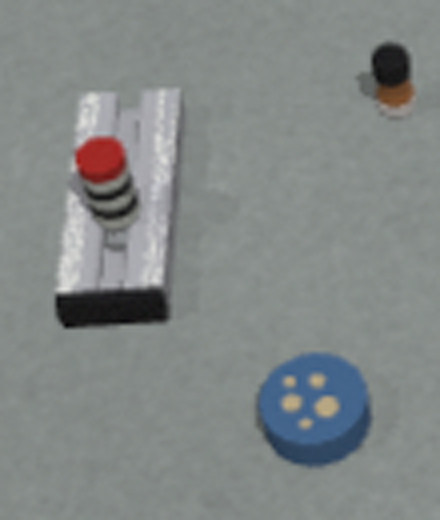

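Run:
```python
from h import *
T=read_camera("top");S=read_camera("scene")
def ell(c,m,z,nm):
    b=max(blobs(m),key=lambda b:b[0]); cn=max(cv2.findContours(b[3].astype(np.uint8),0,1)[0],key=len)
    e=cv2.fitEllipse(cv2.convexHull(cn)); print(nm,np.round(e[0],1),np.round(e[1],1),cast(c,*e[0],z)[:2].round(4))
def roi(m,x0,y0,x1,y1):
    R=np.zeros(m.shape,bool);R[y0:y1,x0:x1]=1;return m&R
def hv(c):
    h=cv2.cvtColor(c["image"],cv2.COLOR_RGB2HSV).astype(int);return h[...,0],h[...,1],h[...,2]
for n,c,pr,lr in [("T",T,(240,150,315,220),(140,260,190,300)),("S",S,(240,215,320,275),(345,150,380,185))]:
    H,s,V=hv(c)
    m=roi((V>140)&(s<30),*pr); b=max(blobs(m),key=lambda b:b[0]); cn=max(cv2.findContours(b[3].astype(np.uint8),0,1)[0],key=len)
    r=cv2.minAreaRect(cn); q=cv2.approxPolyDP(cv2.convexHull(cn),6,True)[:,0]
    W=np.array([cast(c,*p,.008)[:2] for p in q]); print(n,"plate",b[0],q.tolist(),W.round(4).tolist(),W.mean(0).round(4))
    P=np.array([cast(c,*p[0],.008)[:2] for p in cn]); rr=cv2.minAreaRect((P*1000).astype(np.float32)); print("  minrect mm",rr)
    ell(c,roi((H>85)&(H<110)&(s>30)&(V>150),*lr),.042,n+" loupe")
for p,z,nm in [((116.7,216.7),.024,"puckT"),((154.2,150),.08,"rimT"),((432.6,215.6),.072,"postT"),((409.3,259.5),.022,"railnear1"),((435.5,261.2),.022,"railnear2"),((408.7,191.5),.022,"railfar1"),((437,193.2),.022,"railfar2"),((373.3,154.5),.024,"blueT"),((162.5,158.5),0.005,"beakerfootT")]:
    print(nm,cast(T,*p,z)[:2].round(4))
for p,z,nm in [((240+535/3,140+182/3),.024,"puckS"),((240+486/3,140+282/3),.08,"rimS"),((110+101/4,180+158/4),.072,"postS"),((110+78/4,180+94/4),.022,"railnear+"),((110+182/4,180+89/4),.022,"railnear-"),((110+57/4,180+293/4),.022,"railfar"),((110+167/4,180+291/4),.022,"railfar"),((110+314/4,180+398/4),.024,"blueS"),((240+470/3,140+340/3),.005,"beakfootS")]:
    print(nm,cast(S,*p,z)[:2].round(4))
```

```text
T plate 1674 [[298, 165], [299, 203], [258, 205], [258, 165]] [[0.5897, -0.0301], [0.507, -0.03], [0.5042, 0.0572], [0.5909, 0.0559]] [0.5479 0.0132]
  minrect mm ((546.8455200195312, 12.912303924560547), (87.2691421508789, 86.82682037353516), 89.18441772460938)
T loupe [162.8 279.2] [17.1 17.7] [0.3547 0.2463]
S plate 2652 [[319, 215], [319, 238], [305, 264], [262, 268], [240, 239], [240, 215]] [[0.4743, 0.1186], [0.5392, 0.1043], [0.6024, 0.0597], [0.5974, -0.0327], [0.5132, -0.0694], [0.4447, -0.0609]] [0.5285 0.0199]
  minrect mm ((532.8448486328125, 16.761611938476562), (181.9075469970703, 148.62095642089844), 80.6421127319336)
S loupe [361.9 161.7] [ 9.8 14.3] [0.3545 0.2491]
puckT [0.4828 0.3464]
rimT [0.6063 0.2565]
postT [ 0.4681 -0.2895]
railnear1 [ 0.3826 -0.2551]
railnear2 [ 0.378  -0.3099]
railfar1 [ 0.5256 -0.2624]
railfar2 [ 0.521  -0.3228]
blueT [ 0.6064 -0.1902]
beakerfootT [0.6087 0.26  ]
puckS [0.4824 0.3523]
rimS [0.6095 0.2608]
postS [ 0.4736 -0.2853]
railnear+ [ 0.381  -0.3078]
railnear- [ 0.3869 -0.2489]
railfar [ 0.5211 -0.3181]
railfar [ 0.5294 -0.2604]
blueS [ 0.6112 -0.1872]
beakfootS [0.6059 0.2639]
```

Both views agree to about 4 mm. I'll take the post first, moving to above it and refining with the wrist camera.

```bash
python3 -m creep '[1,0.03,0.023,0,-0.066,1,0.03,0.023,0,-0.066,1,0.03,0.023,0,-0.066,1,0.03,0.023,0,-0.066,1,0.03,0.023,0,-0.066,1,0.03,0.023,0,-0.066,1,0.03,0.023,0,-0.066,1,0.03,0.023,0,-0.066,1,0,0,0,0]' 15
python3 - <<'E'
from h import *
s=telemetry.observe(); print(s["time"],s["tool_pos"].round(4),s["tool_rot"].round(4))
c=read_camera("wrist"); save(c,"w1.png"); c=read_camera("scene"); save(c,"s1.png",(90,60,370,270),2)
E
```

```text
time: 1.58
tool_pos: [0.4776, -0.2815, 0.2191]
tool_rot: [3.141, -0.0, -0.092]
contact_force: [-0.7, -0.2, -0.5]
opening: 0.0917
1.575 [ 0.4776 -0.2815  0.2191] [ 3.1405e+00 -5.0000e-04 -9.2000e-02]
```

View pics/w1.png

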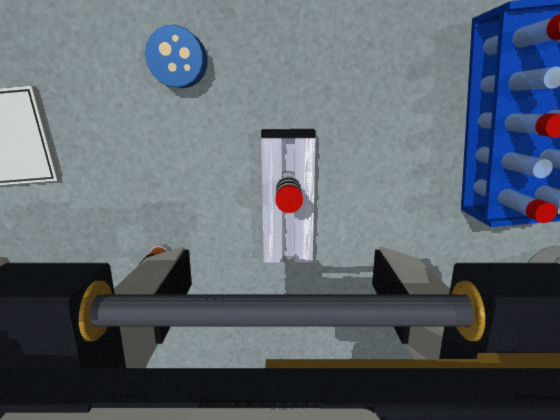

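The wrist view shows the post's red top at about (288,199). The rail corners are at about (262,130), (316,130), (263,262) and (314,262), and the blue puck is at (176,55).

Run:
```python
from h import *
c=read_camera("wrist")
h=cv2.cvtColor(c["image"],cv2.COLOR_RGB2HSV).astype(int)
m=((h[...,0]<8)|(h[...,0]>172))&(h[...,1]>150)&(h[...,2]>120); m[:,:240]=0;m[:,340:]=0
for a,ce,bb,_ in blobs(m,50): print(a,ce,bb,cast(c,*ce,.072)[:2].round(4))
for p,z in [((262,130),.022),((316,130),.022),((263,262),.022),((314,262),.022),((176,55),.024),((52,179),.008),((35,87),.008)]: print(p,cast(c,*p,z)[:2].round(4))
```

```text
584 [286.9 197.3] [274 184  27  27] [ 0.471  -0.2887]
(262, 130) [ 0.5308 -0.2694]
(316, 130) [ 0.5256 -0.3242]
(263, 262) [ 0.3841 -0.2545]
(314, 262) [ 0.3786 -0.3125]
(176, 55) [ 0.6081 -0.1954]
(52, 179) [ 0.4989 -0.0326]
(35, 87) [ 0.5941 -0.0424]
```

```bash
python3 -m creep '[1,-0.0065,-0.0065,-0.03,0,1,0,0,-0.04,0,1,0,0,-0.04,0,1,0,0,-0.03,0,1,0,0,-0.015,0,1,0,0,0,0]'
python3 - <<'E'
from h import *
c=read_camera("wrist"); save(c,"w2.png",(100,150,460,420),2)
E
```

```text
time: 2.48
tool_pos: [0.4642, -0.2964, 0.0622]
tool_rot: [3.136, -0.003, -0.101]
contact_force: [0.1, 0.1, 0.3]
opening: 0.0917
```

View pics/w2.png

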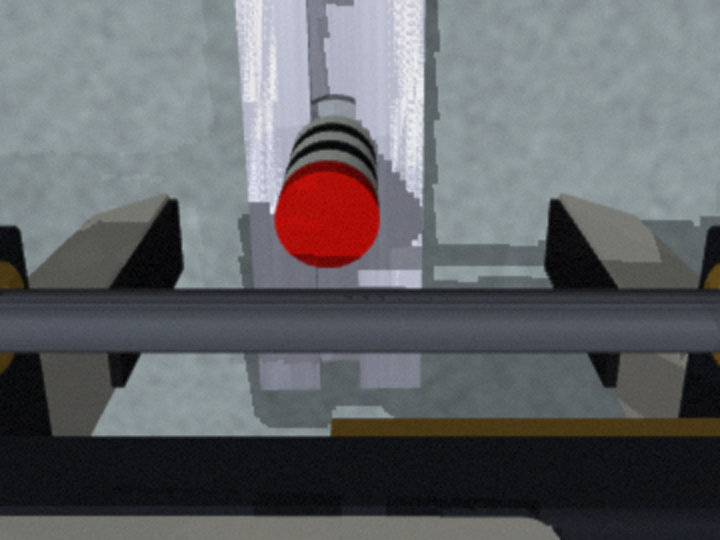

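The post's red top is at about (263,257), left of the jaw centre line, because the tool drifted to y -0.296. I'll cast it and correct.

Run:
```python
from h import *
c=read_camera("wrist"); s=telemetry.observe(); print(s["tool_pos"].round(4),s["tool_rot"].round(4))
print(cast(c,263.7,257,.072)[:2].round(4))
for w in (c,): print(proj(w,s["tool_pos"]+np.array([0,0,.01])))
for p in ((100+257/2,150+390/2),(100+422/2,150+388/2)): print(cast(c,*p,.022)[:2])
```

```text
[ 0.4652 -0.2968  0.0636] [ 3.1345 -0.0052 -0.1008]
[ 0.4724 -0.2893]
(np.float64(280.5406627822977), np.float64(270.39152489990425))
[ 0.38601231 -0.25244086]
[ 0.38069982 -0.30997072]
```

```bash
python3 -m creep '[1,0.007,0.0075,-0.003,0.008,1,0,0,0,0,1,0,0,0,0]'
```

```text
time: 2.95
tool_pos: [0.4743, -0.2896, 0.0632]
tool_rot: [3.132, -0.01, -0.092]
contact_force: [0.3, -0.7, -0.2]
opening: 0.0917
```

```bash
python3 -m creep '[0,-0.001,0.0005,-0.002,0,0,0,0,0,0,0,0,0,0,0,0,0,0,0,0,0,0,0,0,0,0,0,0,0,0]' 20
```

```text
time: 3.7
tool_pos: [0.4732, -0.2892, 0.0613]
tool_rot: [3.131, -0.01, -0.092]
contact_force: [0.4, 0.6, -0.2]
opening: 0.0364
```

```bash
python3 -m creep '[0,0,0,0,0,0,0,0,0,0,0,0,0,0,0]' 20
```

```text
time: 4.08
tool_pos: [0.4732, -0.2892, 0.0613]
tool_rot: [3.132, -0.01, -0.092]
contact_force: [-1.0, 0.4, -0.3]
opening: 0.0242
```

```bash
python3 -m creep '[0,0,0,0.0015,0,0,-0.008,0.0007,0,0,0,-0.013,0.0012,0,0,0,-0.013,0.0012,0,0,0,-0.013,0.0012,0,0,0,-0.01,0.001,0,0,0,0,0,0,0]'
```

```text
time: 4.95
tool_pos: [0.4107, -0.283, 0.0626]
tool_rot: [3.132, -0.008, -0.092]
contact_force: [-0.5, -1.0, -0.3]
opening: 0.0239
```

```bash
python3 -m creep '[0,-0.012,0.001,0,0,0,-0.013,0.0012,0,0,0,-0.013,0.0012,0,0,0,-0.01,0.001,0,0,0,0,0,0,0,0,0,0,0,0]'
python3 - <<'E'
from h import *
c=read_camera("scene"); save(c,"s2.png",(90,120,290,270),4)
E
```

```text
time: 5.7
tool_pos: [0.3597, -0.2786, 0.0628]
tool_rot: [3.132, -0.009, -0.093]
contact_force: [-0.9, -0.3, -1.7]
opening: 0.0241
```

View pics/s2.png

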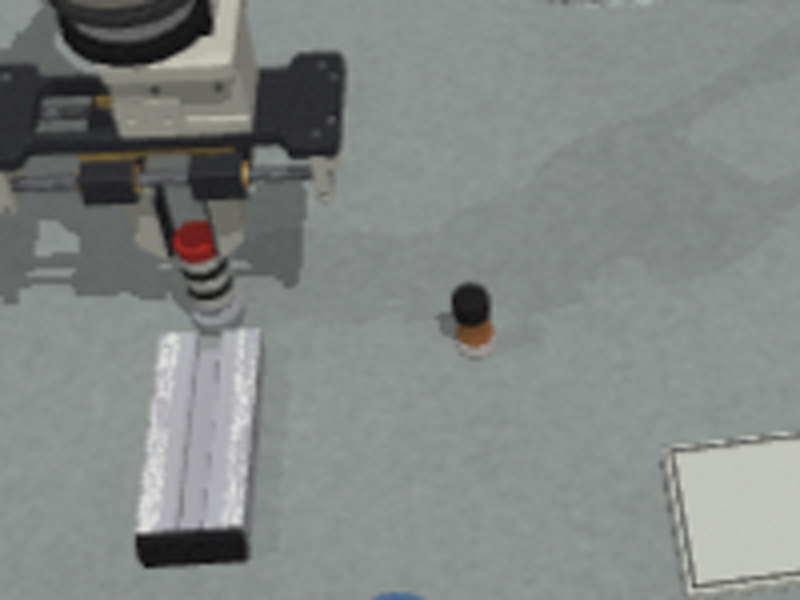

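The post is clear of the rail's open end; its foot is visible in front of the rail at around (215,315) in the crop. Next I'll lift it and get a wrist view of the plate.

```bash
python3 -m creep '[0,-0.002,0,0.015,0,0,0,0,0.03,0,0,0,0,0.03,0,0,0.01,0.03,0.03,0.01,0,0.01,0.04,0.02,0.02,0,0.01,0.05,0.01,0.02,0,0.01,0.05,0,0.02,0,0,0.05,0,0.02,0,0,0.03,0,0,0,0,0,0,0]'
python3 - <<'E'
from h import *
c=read_camera("wrist"); save(c,"w3.png"); s=telemetry.observe(); print(s["tool_pos"].round(4),s["tool_rot"].round(4),s["opening"])
E
```

```text
time: 7.0
tool_pos: [0.4016, -0.0209, 0.2029]
tool_rot: [3.131, -0.015, 0.002]
contact_force: [-0.5, -0.5, -1.2]
opening: 0.0241
[ 0.4017 -0.0218  0.203 ] [ 3.131e+00 -1.510e-02  1.300e-03] 0.02409249508283885
```

View pics/w3.png

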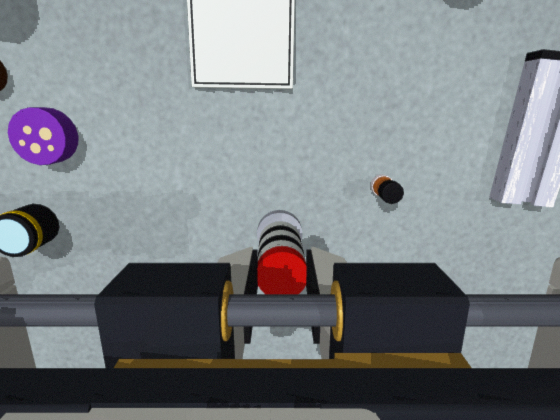

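The post is held upright and the plate is cut off at the top of the view, with its near edge at about (193,86)–(291,89). I'll move forward.

```bash
python3 -m creep '[0,0.04,0.006,0.01,-0.005,0,0.03,0.01,0.01,-0.005,0,0.015,0.005,0,0,0,0,0,0,0,0,0,0,0,0]'
python3 - <<'E'
from h import *
c=read_camera("wrist"); save(c,"w4.png"); s=telemetry.observe(); print(s["tool_pos"].round(4),s["tool_rot"].round(4))
def edges(c,z=.008):
    g=cv2.cvtColor(c["image"],cv2.COLOR_RGB2GRAY); hs=cv2.cvtColor(c["image"],cv2.COLOR_RGB2HSV)
    m=((g>185)&(hs[...,1]<40)).astype(np.uint8); m=cv2.morphologyEx(m,cv2.MORPH_CLOSE,np.ones((7,7)))
    m[250:]=0
    b=max(blobs(m),key=lambda b:b[0]); cn=max(cv2.findContours(b[3].astype(np.uint8),0,1)[0],key=len)
    P=np.array([cast(c,*p[0],z)[:2] for p in cn]); print(b[0],b[2],cv2.minAreaRect((P*1000).astype(np.float32)))
    q=cv2.approxPolyDP(cv2.convexHull(cn),8,True)[:,0]; print(q.tolist(),[cast(c,*p,z)[:2].round(4).tolist() for p in q])
edges(c)
E
```

```text
time: 7.68
tool_pos: [0.4891, -0.0053, 0.2226]
tool_rot: [3.129, -0.013, -0.014]
contact_force: [0.0, 0.5, -0.8]
opening: 0.0244
[ 0.489  -0.0053  0.2227] [ 3.1293 -0.0133 -0.0138]
8857 [210  76  96  96] ((549.1180419921875, 14.946269989013672), (98.90986633300781, 98.6357650756836), 89.27135467529297)
[[305, 77], [304, 171], [215, 171], [210, 77]] [[0.5969, -0.0345], [0.4992, -0.0339], [0.5007, 0.0644], [0.598, 0.0631]]
```

View pics/w4.png

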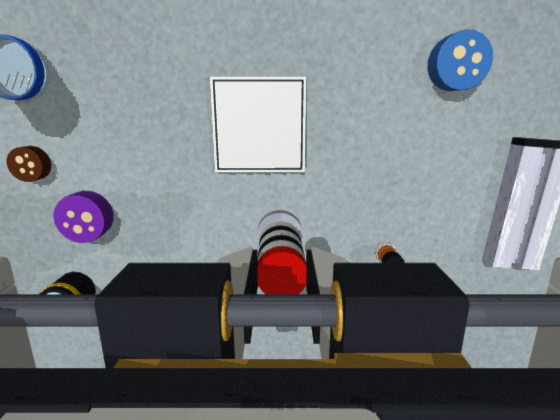

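Plate centre is (0.549, 0.0145), yaw about -0.013. The post goes to (0.634, 0.0134), the beaker to (0.550, 0.1135).

```bash
python3 -m creep '[0,0.03,0.004,0,0,0,0.04,0.005,-0.01,0,0,0.04,0.005,-0.02,0,0,0.02,0.002,-0.03,0,0,0,0,-0.03,0,0,0,0,-0.025,0,0,0,0,0,0,0,0,0,0,0]'
```

```text
time: 8.72
tool_pos: [0.6194, 0.0067, 0.1067]
tool_rot: [3.128, -0.015, -0.019]
contact_force: [-0.6, -0.3, -1.0]
opening: 0.0243
```

```bash
python3 -m creep '[0,0.008,0.004,-0.01,0,0,0.006,0.003,-0.015,0,0,0,0,-0.01,0,0,0,0,-0.006,0,0,0,0,0,0,0,0,0,0,0]'
```

```text
time: 9.48
tool_pos: [0.6353, 0.0141, 0.0651]
tool_rot: [3.128, -0.018, -0.018]
contact_force: [0.2, -0.6, -2.0]
opening: 0.0241
```

```bash
python3 -m creep '[0,-0.001,0,-0.005,0,0,0,0,-0.003,0,0,0,0,-0.0005,0,0,0,0,0,0]'
```

```text
time: 9.98
tool_pos: [0.6345, 0.0139, 0.0568]
tool_rot: [3.128, -0.019, -0.019]
contact_force: [-0.7, -0.4, -1.3]
opening: 0.0241
```

```bash
python3 -m creep '[0,0,0,-0.0015,0,0,0,0,0,0,1,0,0,0,0,1,0,0,0,0,1,0,0,0,0,1,0,0,0,0,1,0,0,0,0,1,0,0,0,0]'
python3 - <<'E'
from h import *
c=read_camera("scene"); save(c,"s3.png",(200,160,400,310),4)
E
```

```text
time: 10.98
tool_pos: [0.6352, 0.0139, 0.0561]
tool_rot: [3.128, -0.021, -0.019]
contact_force: [0.3, -0.2, -0.2]
opening: 0.0794
```

View pics/s3.png

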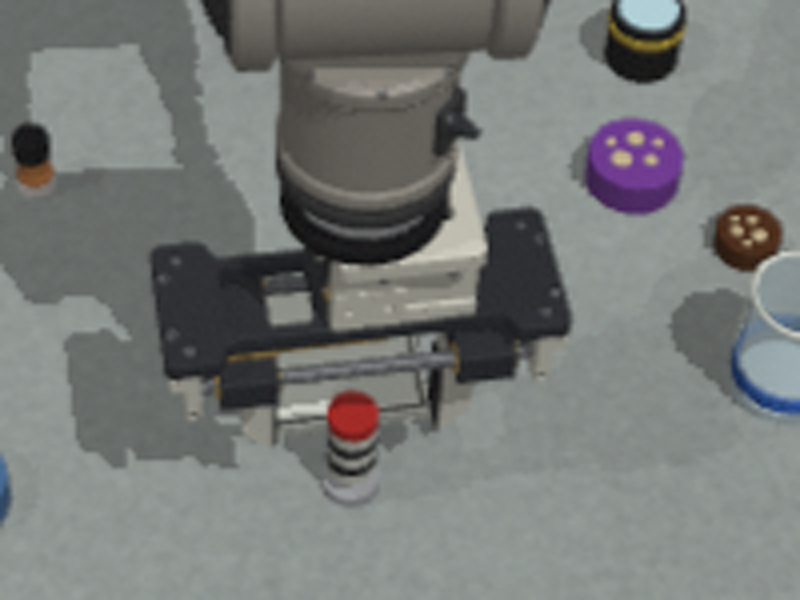

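The post stands upright behind the plate, at about (352,440) in the crop, and has been released. I'm rising now and turning for the brown puck with the jaws along x.

```bash
python3 -m creep '[1,0,0,0.02,0,1,0,0,0.04,0,1,-0.005,0.01,0.04,0.1,1,-0.02,0.025,0.03,0.18,1,-0.02,0.03,0.01,0.18,1,-0.02,0.03,0,0.18,1,-0.02,0.03,0,0.18,1,-0.02,0.03,0,0.18,1,-0.02,0.025,0,0.18,1,-0.01,0.01,0,0.18,1,0,0,0,0.16,1,0,0,0,0]'
python3 - <<'E'
from h import *
c=read_camera("wrist"); save(c,"w5.png"); s=telemetry.observe(); print(s["time"],s["tool_pos"].round(4),s["tool_rot"].round(4))
E
```

```text
time: 12.52
tool_pos: [0.4942, 0.2095, 0.201]
tool_rot: [3.123, -0.022, 1.549]
contact_force: [-0.3, 1.3, 0.0]
opening: 0.0918
12.575 [0.4943 0.2095 0.201 ] [ 3.123  -0.022   1.5477]
```

View pics/w5.png

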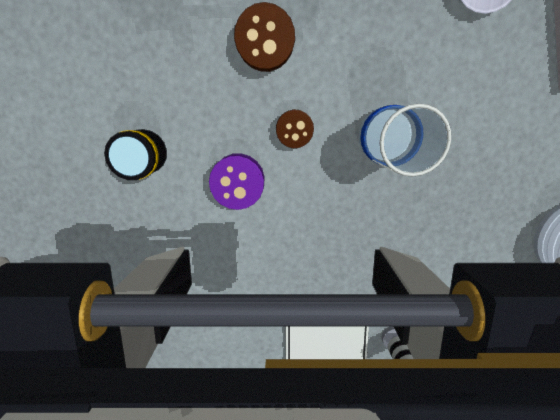

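The wrist view shows the large brown puck at about (265,35), the loupe lens at (129,156), the beaker rim at (416,140) and the small puck at (295,128).

Run:
```python
from h import *
c=read_camera("wrist")
h=cv2.cvtColor(c["image"],cv2.COLOR_RGB2HSV).astype(int);H,S,V=h[...,0],h[...,1],h[...,2]
m=(((H<15)|(H>172))&(S>90)&(V<140)); m[250:]=0
for a,ce,bb,_ in blobs(m,200): print(a,ce,bb)
m=((H>85)&(H<110)&(S>30)&(V>150)); m[250:]=0;m[:,:60]=0
for a,ce,bb,_ in blobs(m,200): print("cy",a,ce,bb,cast(c,*ce,.042)[:2])
for p,z in [((265,35.5),.024),((264.5,33),.024),((129,156),.042),((416,140),.08),((389,135),.0)]: print(p,cast(c,*p,z)[:2].round(4))
```

```text
2767 [264.3  36. ] [234   3  61  68]
938 [293.9 128.2] [276 110  38  38]
cy 644 [376.7 132.2] [366 110  30  50] [0.58672154 0.26349379]
cy 906 [397.3 136.5] [384 113  28  47] [0.6060977  0.25913495]
cy 1195 [128.1 156.1] [109 137  39  39] [0.35626596 0.2473201 ]
cy 493 [551.7 232.4] [541 209  19  41] [0.76917789 0.16027191]
(265, 35.5) [0.4863 0.3502]
(264.5, 33) [0.4859 0.3522]
(129, 156) [0.3571 0.2474]
(416, 140) [0.6085 0.2588]
(389, 135) [0.6119 0.2577]
```

```bash
python3 -m creep '[1,-0.003,0.04,0,0.01,1,-0.003,0.04,-0.02,0.01,1,-0.002,0.04,-0.03,0,1,0,0.012,-0.03,0,1,0,0,-0.03,0,1,0,0,-0.01,0,1,0,0,0,0,1,0,0,0,0]'
python3 - <<'E'
from h import *
c=read_camera("wrist"); save(c,"w6.png"); s=telemetry.observe(); print(s["tool_pos"].round(4),s["tool_rot"].round(4),proj(c,[.485,.35,.024]))
E
```

```text
time: 13.62
tool_pos: [0.4895, 0.344, 0.0796]
tool_rot: [3.118, -0.024, 1.543]
contact_force: [-0.6, -0.6, -0.3]
opening: 0.0922
[0.4896 0.344  0.0798] [ 3.1172 -0.0243  1.5434] (np.float64(272.0052549777196), np.float64(217.93695345774032))
```

View pics/w6.png

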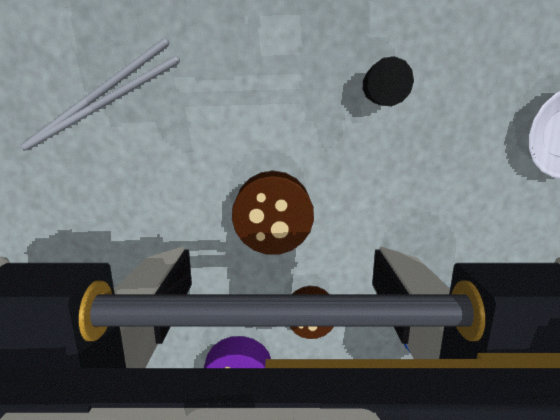

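The puck's centre in the picture is about (272,215), matching the prediction. Descending.

```bash
python3 -m creep '[1,-0.004,0.006,-0.015,0.01,1,0,0,-0.02,0,1,0,0,-0.008,0,1,0,0,0,0]'
```

```text
time: 14.18
tool_pos: [0.4859, 0.3512, 0.0365]
tool_rot: [3.114, -0.026, 1.554]
contact_force: [0.1, 0.6, -0.1]
opening: 0.0916
```

```bash
python3 -m creep '[1,-0.0005,0,-0.006,0,1,0,0,-0.001,0,0,0,0,0,0,0,0,0,0,0,0,0,0,0,0,0,0,0,0,0,0,0,0,0,0]' 25
```

```text
time: 15.05
tool_pos: [0.4863, 0.3518, 0.0308]
tool_rot: [3.111, -0.028, 1.554]
contact_force: [0.5, 0.4, 0.3]
opening: 0.0465
```

The opening of 46 mm is less than the puck's 56 mm, so I need to look.

Run:
```python
from h import *
s=telemetry.observe(); print(s["opening"],s["contact_force"])
c=read_camera("wrist"); save(c,"w7.png"); c=read_camera("scene"); save(c,"s7.png",(300,110,500,260),4)
```

```text
0.046475662422759294 [0.52016245 0.44682002 0.28739545]
```

View pics/w7.png

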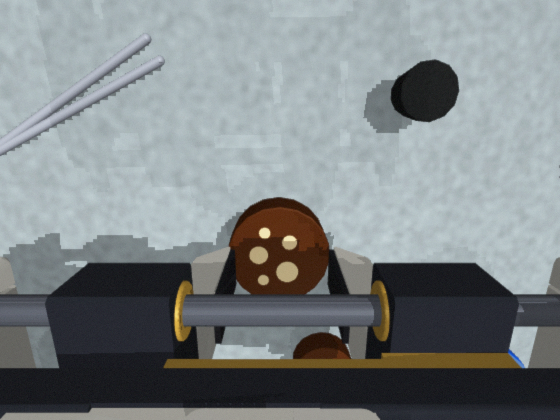

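View pics/s7.png

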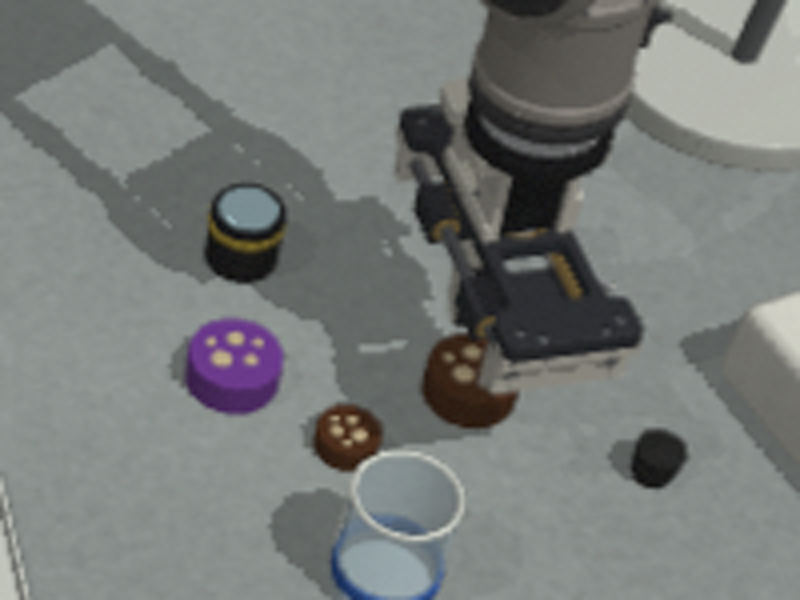

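Run:
```python
from h import *
s=telemetry.observe(); c=read_camera("wrist"); R=np.array
h=cv2.cvtColor(c["image"],cv2.COLOR_RGB2HSV).astype(int);H,S,V=h[...,0],h[...,1],h[...,2]
m=(((H<15)|(H>172))&(S>90)&(V<150)); m[310:]=0;m[:190]=0
for a,ce,bb,_ in blobs(m,500): print(a,ce,bb)
print(proj(c,s["tool_pos"]),proj(c,s["tool_pos"]-np.array([0,0,.006])),s["opening"],s["tool_pos"])
for p in [(279,255),(278,248)]: print(cast(c,*p,.024),cast(c,*p,.012))
for n in("scene","top"):
    k=read_camera(n); save(k,n+"8.png",(300,110,500,260) if n=="scene" else (60,130,260,280),4)
```

```text
6181 [280.2 245.2] [229 198 100  96]
(np.float64(280.78724708416917), np.float64(260.13342441618505)) (np.float64(280.46946417130135), np.float64(255.58353930738207)) 0.03821835395194167 [0.4863351  0.35176504 0.0307916 ]
[0.48556674 0.35179055 0.024     ] [0.48575131 0.34672527 0.012     ]
[0.48510866 0.35583113 0.024     ] [0.48526147 0.35104599 0.012     ]
```

View pics/top8.png

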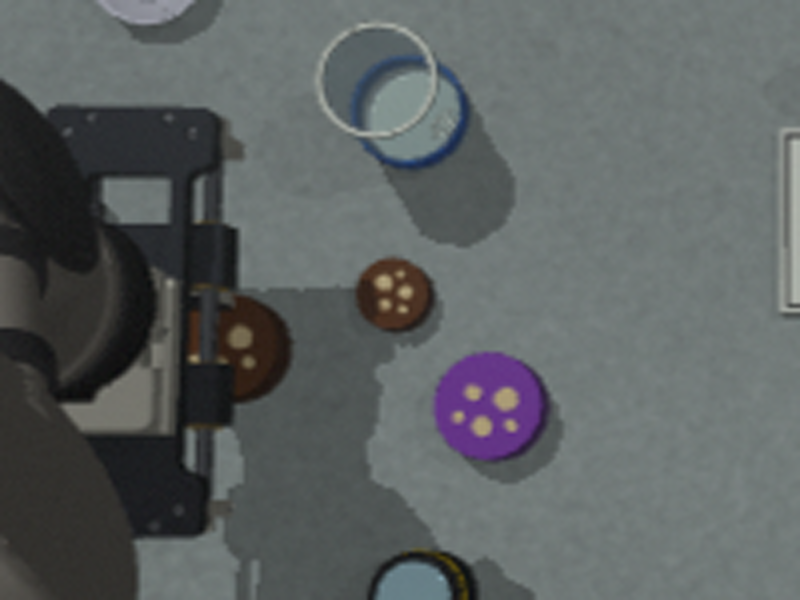

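Run:
```python
from h import *
c=read_camera("wrist"); save(c,"w9.png"); s=telemetry.observe(); print(s["opening"],s["contact_force"],-np.array(c["R"]).T@np.array(c["t"]),s["tool_pos"])
```

```text
0.022611905116975712 [-0.64422649 -0.20845187  0.2952642 ] [0.4828883  0.42484896 0.19703888] [0.4862932  0.35174824 0.03075184]
```

View pics/w9.png

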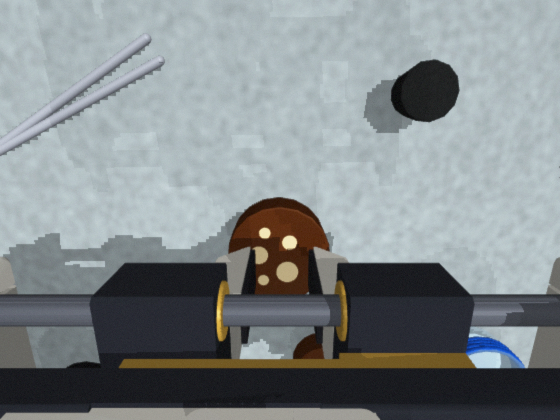

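Run:
```python
from h import *
c=read_camera("wrist"); s=telemetry.observe(); print(s["opening"],s["contact_force"],s["tool_pos"],s["tool_rot"])
for z in (0.006,.012,.018,.024,.03):
    print(z,[np.round(proj(c,[.486+dx,.3518+dy,z]),0).tolist() for dx,dy in((-.011,.0095),(.011,.0095),(-.011,-.0095),(0.028,0),(-.028,0),(0,.028),(0,-.028))])
save(c,"w10.png",(180,180,380,330),4)
k=read_camera("scene"); save(k,"s10.png",(360,150,460,225),8)
```

```text
0.018011196362719344 [ 0.59661409 -0.74861331  0.50420776] [0.48629437 0.35177018 0.03075244] [ 3.11137077 -0.02796226  1.55390563]
0.006 [[260.0, 228.0], [298.0, 227.0], [261.0, 258.0], [327.0, 242.0], [231.0, 244.0], [278.0, 197.0], [280.0, 286.0]]
0.012 [[259.0, 231.0], [298.0, 230.0], [261.0, 263.0], [328.0, 245.0], [230.0, 248.0], [278.0, 199.0], [280.0, 291.0]]
0.018 [[259.0, 235.0], [299.0, 234.0], [260.0, 267.0], [330.0, 249.0], [229.0, 252.0], [279.0, 202.0], [280.0, 296.0]]
0.024 [[259.0, 239.0], [300.0, 238.0], [260.0, 272.0], [332.0, 254.0], [228.0, 256.0], [279.0, 205.0], [281.0, 302.0]]
0.03 [[258.0, 243.0], [301.0, 242.0], [260.0, 277.0], [334.0, 258.0], [226.0, 261.0], [279.0, 208.0], [281.0, 307.0]]
```

View pics/w10.png

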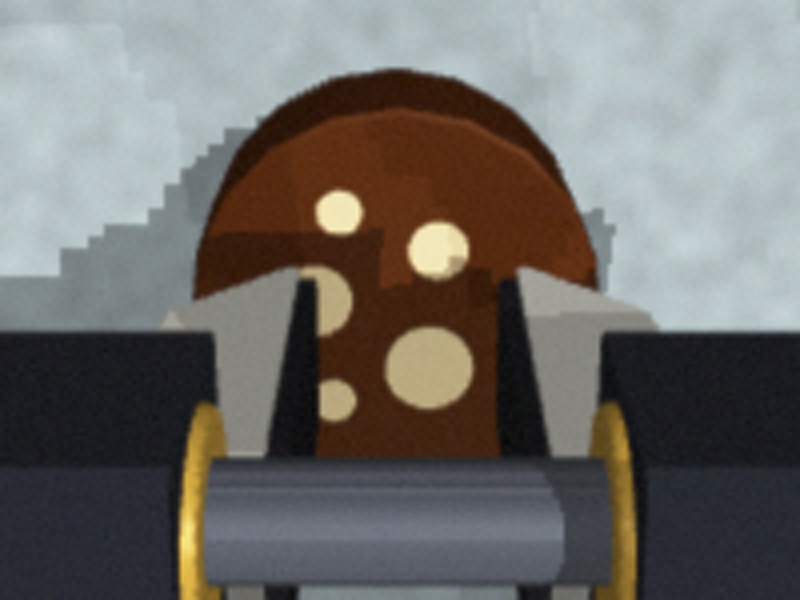

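View pics/s10.png

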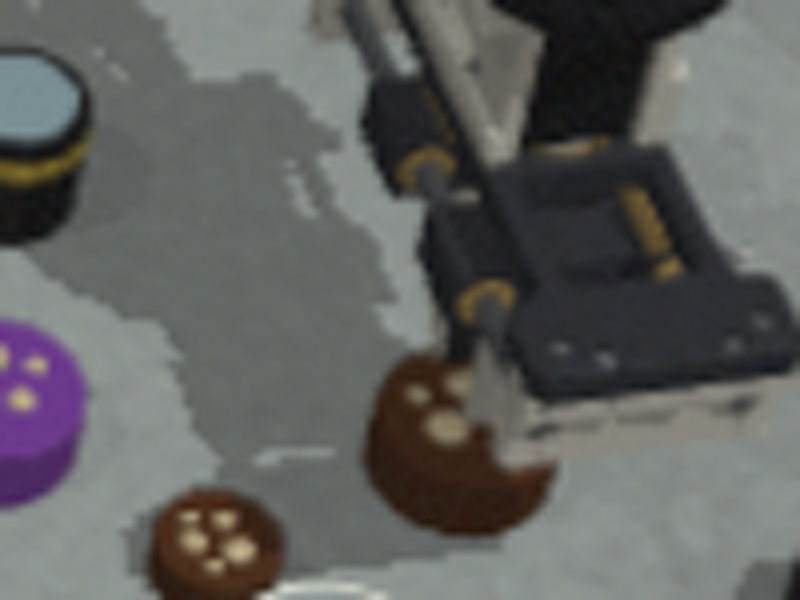

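The fingers closed over the puck without touching it, so the tips sit higher than the numbers suggest. I'll reopen and descend in small steps, watching the force.

```bash
python3 -m creep '[1,0,0,0,0,1,0,0,0,0,1,0,0,0,0,1,0,0,0,0,1,0,0,0,0,1,0,0,0,0,1,0,0,0,0,1,0,0,0,0,1,0,0,0,0,1,0,0,0,0]'
python3 -m creep '[1,0,0,-0.003,0,1,0,0,0,0]'
python3 - <<'E'
from h import *
c=read_camera("wrist"); save(c,"w11.png"); s=telemetry.observe(); print(s["opening"],s["tool_pos"])
E
```

```text
time: 16.7
tool_pos: [0.4863, 0.3518, 0.0307]
tool_rot: [3.111, -0.028, 1.554]
contact_force: [-0.6, -0.3, -0.3]
opening: 0.0916
time: 16.95
tool_pos: [0.4862, 0.3517, 0.0275]
tool_rot: [3.112, -0.028, 1.554]
contact_force: [0.3, 1.0, -0.1]
opening: 0.092
0.09199300201051559 [0.48637066 0.35180096 0.02764378]
```

View pics/w11.png

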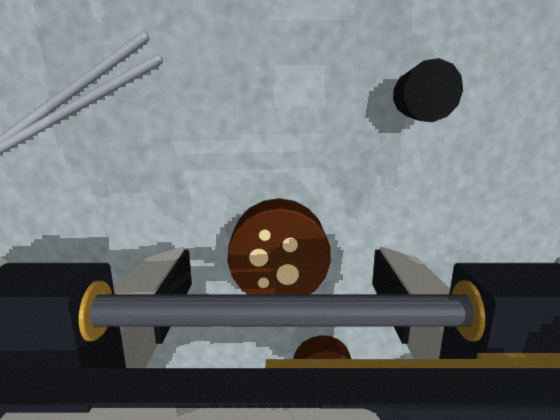

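```bash
python3 -m creep '[1,0,0,-0.003,0,1,0,0,0,0]'; python3 -m creep '[1,0,0,-0.003,0,1,0,0,0,0]'; python3 -m creep '[1,0,0,-0.003,0,1,0,0,0,0]'
```

```text
time: 17.25
tool_pos: [0.4863, 0.3518, 0.0244]
tool_rot: [3.111, -0.028, 1.554]
contact_force: [0.4, -1.1, 0.4]
opening: 0.092
time: 17.5
tool_pos: [0.4863, 0.3518, 0.0211]
tool_rot: [3.111, -0.028, 1.554]
contact_force: [-0.0, 0.4, -0.5]
opening: 0.0923
time: 17.75
tool_pos: [0.4863, 0.3518, 0.0179]
tool_rot: [3.111, -0.028, 1.554]
contact_force: [-0.4, 0.3, -0.0]
opening: 0.0917
```

```bash
python3 -m creep '[1,0,0,-0.003,0,1,0,0,0,0]'; python3 -m creep '[1,0,0,-0.003,0,1,0,0,0,0]'; python3 -m creep '[1,0,0,-0.003,0,1,0,0,0,0]'
python3 - <<'E'
from h import *
c=read_camera("scene"); save(c,"s12.png",(340,130,480,235),5); c=read_camera("wrist"); save(c,"w12.png")
E
```

```text
time: 18.0
tool_pos: [0.4864, 0.3518, 0.0147]
tool_rot: [3.111, -0.028, 1.554]
contact_force: [-0.4, 0.0, 0.1]
opening: 0.0916
time: 18.25
tool_pos: [0.4863, 0.3518, 0.0115]
tool_rot: [3.111, -0.028, 1.554]
contact_force: [0.7, 0.6, -0.1]
opening: 0.0918
time: 18.5
tool_pos: [0.4863, 0.3518, 0.0083]
tool_rot: [3.111, -0.028, 1.554]
contact_force: [0.1, -0.8, 0.0]
opening: 0.0915
```

View pics/s12.png

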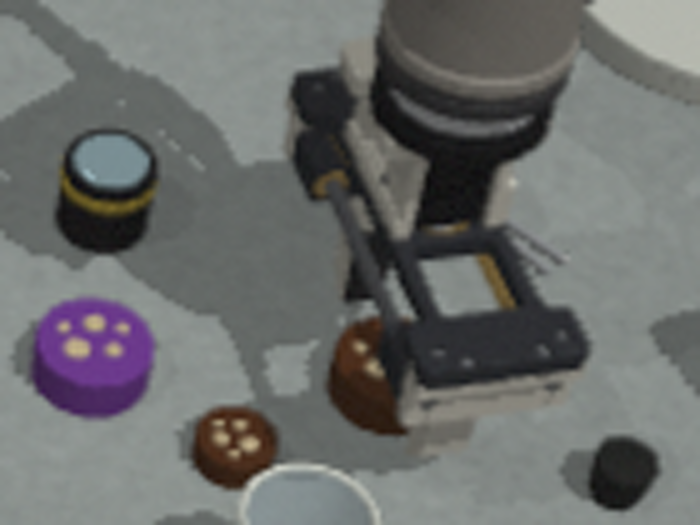

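View pics/w12.png

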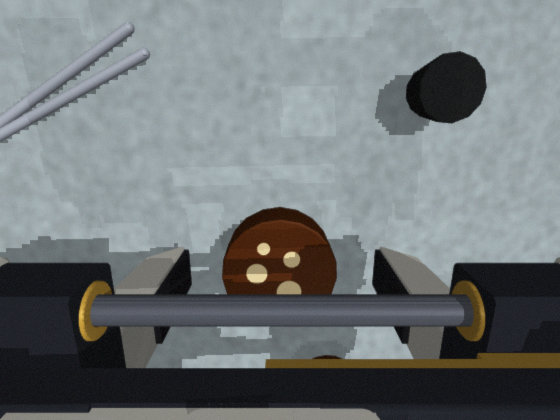

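At a reported z of 0.008 the tips are only about level with the puck's top: the puck now spans 113 px, about the same depth as the tips. So the tips reach roughly 35–40 mm less than stated. I'll keep stepping down with force checks.

```bash
for i in 1 2 3 4; do python3 -m creep '[1,0,0,-0.002,0,1,0,0,0,0]' | grep -E "pos|force"; done
python3 - <<'E'
from h import *
c=read_camera("wrist"); save(c,"w13.png"); s=telemetry.observe(); print(s["qpos"],s["time"])
E
```

```text
tool_pos: [0.4866, 0.3519, 0.0065]
contact_force: [-0.5, 0.3, -0.3]
tool_pos: [0.4866, 0.352, 0.0044]
contact_force: [-0.1, 0.3, 0.4]
tool_pos: [0.4866, 0.3519, 0.0022]
contact_force: [0.4, 0.5, -0.6]
tool_pos: [0.4866, 0.3519, 0.0001]
contact_force: [0.2, -0.1, -0.9]
[0.49327565 0.70033239 1.58690831 0.01327907 0.81327987 0.50171944] 19.65
```

View pics/w13.png

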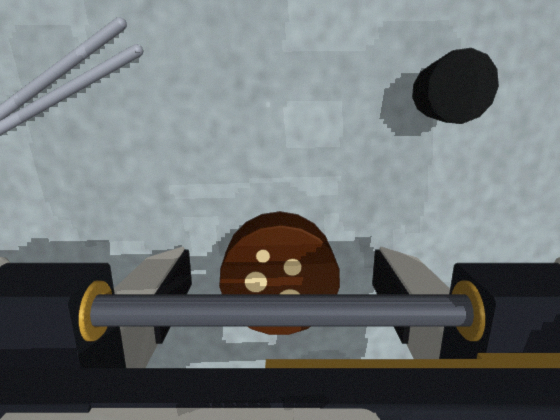

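```bash
for i in 1 2 3 4 ; do python3 -m creep '[1,0,0,-0.002,0,1,0,0,0,0]' | grep -E "pos|force"; done
```

```text
tool_pos: [0.4867, 0.352, -0.0019]
contact_force: [-0.5, -1.7, 0.3]
tool_pos: [0.4867, 0.352, -0.004]
contact_force: [0.3, -0.4, 0.4]
tool_pos: [0.4869, 0.3521, -0.0057]
contact_force: [-1.1, -0.0, 2.6]
tool_pos: [0.487, 0.3522, -0.0055]
contact_force: [-0.4, -0.6, -0.0]
```

```bash
python3 -m creep '[1,0,0,-0.002,0,1,0,0,0,0]' | grep -E "pos|force"
python3 - <<'E'
from h import *
c=read_camera("wrist"); save(c,"w14.png"); s=telemetry.observe(); print(s["contact_force"],s["joint_efforts"].round(1),s["tool_pos"])
c=read_camera("top"); save(c,"t14.png",(60,150,260,300),4)
E
```

```text
tool_pos: [0.4871, 0.3523, -0.0055]
contact_force: [-1.0, -0.6, 1.4]
[-1.63482635 -0.52316923  5.11974499] [ -0.  -52.8 -18.    0.1  -0.7   0. ] [ 0.48714343  0.35233058 -0.00566314]
```

View pics/w14.png

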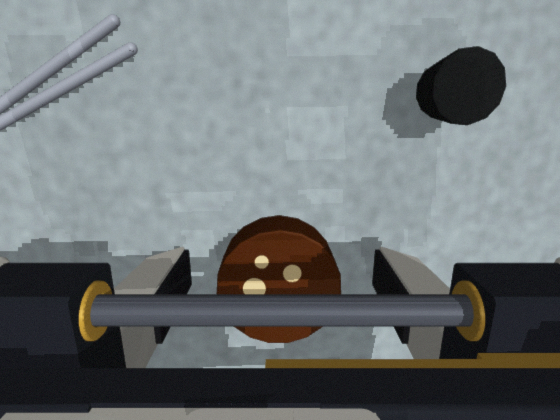

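The bench contact comes at a reported z of -0.0056. So the fingertips are at about reported z + 6 mm, a 30 mm difference from the stated geometry, and the post was held only by its top 5 mm. I'll rise 3 mm and grip the puck.

```bash
python3 -m creep '[1,-0.002,0,0.004,0,1,0,0,0,0,0,0,0,0,0,0,0,0,0,0,0,0,0,0,0,0,0,0,0,0,0,0,0,0,0,0,0,0,0,0]' 25; python3 -m creep '[0,0,0,0,0,0,0,0,0,0]'
```

```text
time: 22.0
tool_pos: [0.4848, 0.3522, -0.003]
tool_rot: [3.11, -0.029, 1.554]
contact_force: [-0.1, 0.8, 1.8]
opening: 0.0554
time: 22.25
tool_pos: [0.4848, 0.3522, -0.003]
tool_rot: [3.11, -0.029, 1.554]
contact_force: [-1.0, -0.6, 0.5]
opening: 0.0557
```

Gripped at 55.7 mm. Next I'll lift, carry the puck to the plate and turn the jaws along y.

```bash
python3 -m creep '[0,0,0,0.02,0,0,0,0,0.04,0,0,0,0,0.04,0,0,0,0,0.01,0]'; python3 -m creep '[0,0.007,-0.03,0,-0.17,0,0.007,-0.037,0,-0.174,0,0.007,-0.037,0,-0.174,0,0.007,-0.037,0,-0.174,0,0.007,-0.037,0,-0.174,0,0.007,-0.037,0,-0.174,0,0.007,-0.037,0,-0.174,0,0.005,-0.03,0,-0.174,0,0,0,0,-0.15,0,0,0,0,0]'
python3 - <<'E'
from h import *
c=read_camera("wrist"); save(c,"w15.png"); s=telemetry.observe(); print(s["opening"])
E
```

```text
time: 22.75
tool_pos: [0.4831, 0.3512, 0.1077]
tool_rot: [3.114, -0.027, 1.554]
contact_force: [0.2, -1.1, -1.1]
opening: 0.0556
time: 24.0
tool_pos: [0.5318, 0.0594, 0.097]
tool_rot: [3.118, -0.012, -0.032]
contact_force: [-0.7, 0.3, -0.9]
opening: 0.0556
0.055299098581575216
```

View pics/w15.png

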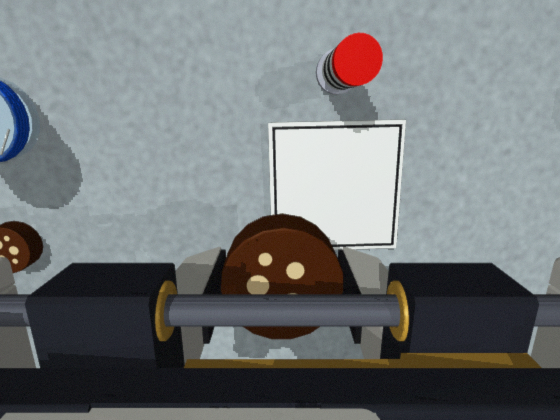

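The wrist view shows the puck held, the plate corners at (270,124), (405,121) and (396,247), and the post top at (357,60), behind the plate's middle. I'll check the geometry.

Run:
```python
from h import *
c=read_camera("wrist"); s=telemetry.observe(); print(s["tool_pos"].round(4),s["tool_rot"].round(4))
for p,z in [((270,124),.008),((405,121),.008),((396,247),.008),((357,60),.066),((330,75),.0035),((282,283),.1)]: print(cast(c,*p,z)[:2].round(4))
h=cv2.cvtColor(c["image"],cv2.COLOR_RGB2HSV).astype(int);H,S,V=h[...,0],h[...,1],h[...,2]
for a,ce,bb,_ in blobs(((H<8)|(H>172))&(S>150)&(V>120),200): print(a,ce,bb,cast(c,*ce,.066)[:2].round(4))
```

```text
[0.5318 0.0598 0.0973] [ 3.1183 -0.0127 -0.0298]
[0.5979 0.0629]
[ 0.597  -0.0341]
[ 0.4997 -0.0336]
[0.6316 0.0152]
[0.6298 0.0195]
[0.5212 0.059 ]
2030 [358.   58.8] [334  33  49  53] [0.6322 0.0147]
```

```bash
python3 -m creep '[0,0.009,-0.022,0,0.015,0,0.008,-0.02,-0.01,0,0,0,0,-0.025,0,0,0,0,-0.025,0,0,0,0,-0.01,0,0,0,0,0,0]'
```

```text
time: 24.85
tool_pos: [0.549, 0.0198, 0.0249]
tool_rot: [3.118, -0.013, 0.006]
contact_force: [0.4, 0.3, -0.3]
opening: 0.0552
```

```bash
python3 -m creep '[0,0.0005,-0.005,-0.006,-0.01,0,0,0,-0.007,0,0,0,0,-0.002,0,0,0,0,0,0]'
```

```text
time: 25.35
tool_pos: [0.5509, 0.0146, 0.0109]
tool_rot: [3.118, -0.016, -0.003]
contact_force: [-0.8, -0.4, -0.8]
opening: 0.0555
```

```bash
python3 -m creep '[0,-0.0015,0,-0.003,0,0,0,0,-0.001,0,0,0,0,0,0]'; python3 -m creep '[0,0,0,-0.0015,0,0,0,0,0,0]'
```

```text
time: 25.72
tool_pos: [0.5495, 0.0146, 0.007]
tool_rot: [3.118, -0.017, -0.003]
contact_force: [-0.4, 0.3, 0.4]
opening: 0.0557
time: 25.98
tool_pos: [0.5495, 0.0146, 0.0055]
tool_rot: [3.118, -0.017, -0.003]
contact_force: [0.7, 0.3, -1.0]
opening: 0.0553
```

Release, rise and look back at it.

```bash
python3 -m creep '[1,0,0,0,0,1,0,0,0,0,1,0,0,0,0,1,0,0,0,0,1,0,0,0,0,1,0,0,0.02,0,1,0,0,0.04,0,1,-0.02,0,0.04,0,1,-0.04,0,0.03,0,1,-0.03,0,0,0,1,0,0,0,0]'
python3 - <<'E'
from h import *
c=read_camera("wrist"); save(c,"w16.png"); s=telemetry.observe(); print(s["opening"],s["tool_pos"])
E
```

```text
time: 27.35
tool_pos: [0.4572, 0.0146, 0.1393]
tool_rot: [3.118, -0.019, -0.003]
contact_force: [0.8, 0.4, 0.1]
opening: 0.0918
0.09136148826413344 [0.45878906 0.01437685 0.13956637]
```

View pics/w16.png

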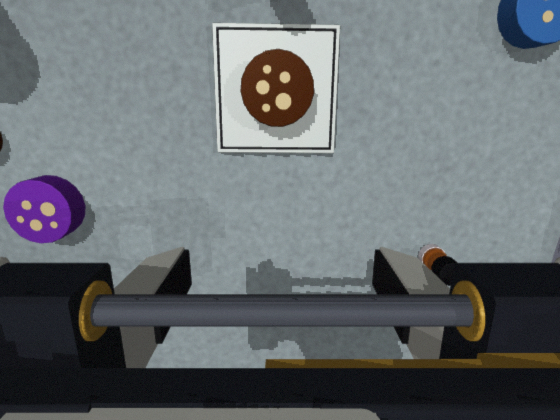

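The puck sits on the plate at about (277,88), centred within the black line. Next is the loupe.

```bash
python3 - <<'E'
from h import *
c=read_camera("wrist")
print("puck",cast(c,277.5,88,.032)[:2].round(4)); P=[cast(c,*p,.008)[:2] for p in((214,24),(339,26),(333,152.5),(219,151.5))]; print(np.mean(P,0).round(4))
E
python3 -m creep '[1,-0.013,0.03,0,0,1,-0.013,0.03,0,0,1,-0.014,0.032,0,0,1,-0.014,0.032,0,0,1,-0.014,0.032,0,0,1,-0.014,0.032,0,0,1,-0.008,0.016,0,0,1,0,0,0,0,1,0,0,0,0]'
python3 - <<'E'
from h import *
c=read_camera("wrist"); save(c,"w17.png")
E
```

```text
puck [0.551  0.0138]
[0.5499 0.0142]
time: 28.58
tool_pos: [0.3769, 0.2257, 0.1363]
tool_rot: [3.118, -0.022, -0.005]
contact_force: [0.9, -0.1, -0.0]
opening: 0.0917
```

View pics/w17.png

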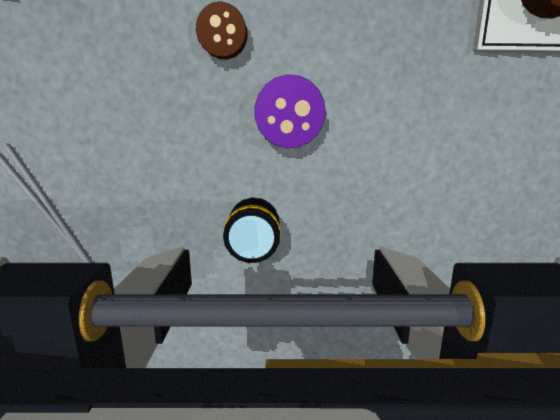

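Puck offset from the plate centre is about 1 mm. In this picture the loupe lens is at about (251,235).

```bash
python3 - <<'E'
from h import *
c=read_camera("wrist"); h=cv2.cvtColor(c["image"],cv2.COLOR_RGB2HSV).astype(int);H,S,V=h[...,0],h[...,1],h[...,2]
m=((H>85)&(H<110)&(S>30)&(V>150)); m[300:]=0;m[:200]=0
for a,ce,bb,_ in blobs(m,200): print(a,ce,bb,cast(c,*ce,.042)[:2].round(4))
E
python3 -m creep '[1,-0.012,0.012,-0.02,0,1,-0.008,0.008,-0.03,0,1,0,0,-0.02,0,1,0,0,0,0,1,0,0,0,0]'
```

```text
1493 [250.8 236.7] [229 216  45  42] [0.3566 0.2471]
time: 29.3
tool_pos: [0.3598, 0.2436, 0.0658]
tool_rot: [3.119, -0.026, -0.012]
contact_force: [-0.7, -0.1, -0.2]
opening: 0.0916
```

```bash
python3 -m creep '[1,-0.003,0.0035,-0.02,0.01,1,0,0,-0.015,0,1,0,0,-0.005,0,1,0,0,0,0]'; python3 -m creep '[1,0,0,-0.005,0,1,0,0,-0.005,0,1,0,0,0,0]'
```

```text
time: 29.8
tool_pos: [0.3604, 0.2476, 0.0286]
tool_rot: [3.122, -0.033, -0.004]
contact_force: [-0.8, 0.5, -0.1]
opening: 0.0917
time: 30.18
tool_pos: [0.3614, 0.2479, 0.0192]
tool_rot: [3.123, -0.035, -0.004]
contact_force: [0.3, -1.1, -0.2]
opening: 0.0919
```

Run:
```python
from h import *
c=read_camera("wrist"); save(c,"w18.png"); s=telemetry.observe(); print(s["opening"],s["tool_pos"])
```

```text
0.09186846214824713 [0.36146164 0.24794868 0.01933817]
```

View pics/w18.png

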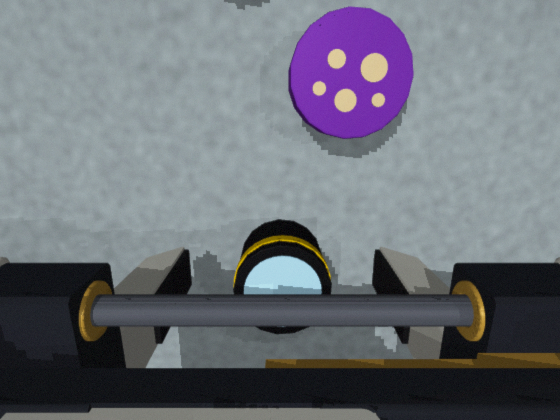

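```bash
python3 -m creep '[1,-0.004,0,-0.005,0,1,-0.001,0,-0.005,0,1,0,0,0,0,1,0,0,0,0]'
```

```text
time: 30.72
tool_pos: [0.3559, 0.248, 0.0086]
tool_rot: [3.123, -0.035, -0.004]
contact_force: [-0.1, 0.1, 0.5]
opening: 0.0917
```

```bash
python3 -m creep '[0,0,0,0,0,0,0,0,0,0,0,0,0,0,0,0,0,0,0,0,0,0,0,0,0,0,0,0,0,0,0,0,0,0,0]' 20
python3 - <<'E'
from h import *
c=read_camera("wrist"); save(c,"w19.png"); s=telemetry.observe(); print(s["opening"],s["tool_pos"])
E
```

```text
time: 31.6
tool_pos: [0.3563, 0.2481, 0.0089]
tool_rot: [3.124, -0.036, -0.004]
contact_force: [-0.2, -0.3, 0.2]
opening: 0.0454
0.04579376963797263 [0.35630484 0.24810976 0.00892638]
```

View pics/w19.png

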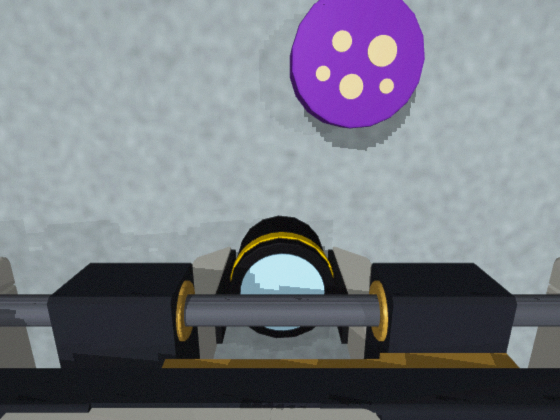

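The loupe is gripped at 46 mm and centred between the pads. Lift it and carry it to the puck.

```bash
python3 -m creep '[0,0,0,0.02,0,0,0,0,0.04,0,0,0,0,0.04,0,0,0.01,-0.01,0.01,0,0,0.026,-0.03,0,0,0,0.026,-0.032,0,0,0,0.026,-0.032,0,0,0,0.026,-0.032,0,0,0,0.026,-0.032,0,0,0,0.02,-0.025,0,0,0,0.01,-0.01,0,0,0,0,0,0,0]'
python3 - <<'E'
from h import *
c=read_camera("wrist"); save(c,"w20.png"); s=telemetry.observe(); print(s["opening"],s["tool_pos"])
E
```

```text
time: 33.15
tool_pos: [0.5276, 0.0328, 0.1135]
tool_rot: [3.121, -0.023, -0.005]
contact_force: [0.0, 0.2, -1.1]
opening: 0.0457
0.04559069117606439 [0.52704923 0.03329796 0.11344535]
```

View pics/w20.png

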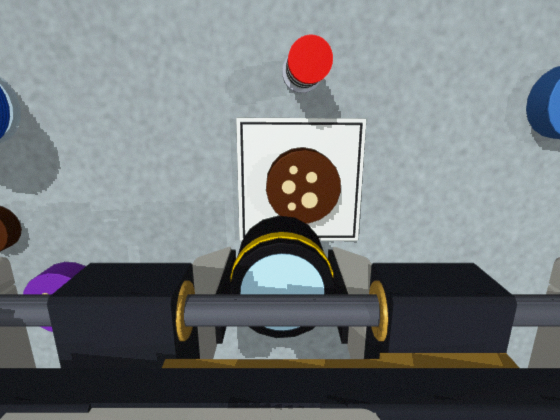

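```bash
python3 - <<'E'
from h import *
c=read_camera("wrist"); print(cast(c,303.5,185.5,.032))
E
python3 -m creep '[0,0.01,-0.01,-0.01,0,0,0.01,-0.007,-0.02,0,0,0,0,-0.015,0,0,0,0,-0.01,0,0,0,0,0,0,0,0,0,0,0]'
```

```text
[0.55052518 0.01477944 0.032     ]
time: 34.0
tool_pos: [0.5464, 0.0189, 0.056]
tool_rot: [3.121, -0.022, 0.002]
contact_force: [0.0, -0.8, 0.6]
opening: 0.0455
```

```bash
python3 -m creep '[0,0.004,-0.0045,-0.006,-0.008,0,0,0,-0.004,0,0,0,0,-0.002,0,0,0,0,0,0]'
```

```text
time: 34.5
tool_pos: [0.5513, 0.0141, 0.0443]
tool_rot: [3.121, -0.024, -0.006]
contact_force: [-0.2, 0.7, -0.7]
opening: 0.0455
```

```bash
python3 -m creep '[0,0,0,-0.002,0,0,0,0,0,0]'; python3 -m creep '[0,0,0,-0.0015,0,0,0,0,0,0]'
```

```text
time: 34.75
tool_pos: [0.5513, 0.0141, 0.0423]
tool_rot: [3.121, -0.025, -0.006]
contact_force: [0.8, 0.5, -1.1]
opening: 0.0453
time: 35.0
tool_pos: [0.5515, 0.0141, 0.0411]
tool_rot: [3.121, -0.025, -0.006]
contact_force: [0.2, 0.1, 1.1]
opening: 0.0458
```

```bash
python3 -m creep '[1,0,0,0,0,1,0,0,0,0,1,0,0,0,0,1,0,0,0,0,1,0,0,0,0,1,0,0,0,0,1,0,0,0.02,0,1,0,0,0.04,0,1,-0.01,0,0.04,0,1,-0.03,0,0.02,0,1,-0.02,0,0,0,1,0,0,0,0]'
python3 - <<'E'
from h import *
c=read_camera("wrist"); save(c,"w21.png"); s=telemetry.observe(); print(s["opening"],s["tool_pos"])
c=read_camera("scene"); save(c,"s21.png",(200,160,400,310),4)
E
```

```text
time: 36.5
tool_pos: [0.4897, 0.0142, 0.1644]
tool_rot: [3.121, -0.025, -0.006]
contact_force: [-0.4, -0.4, -0.2]
opening: 0.0919
0.09207355342715998 [0.49065048 0.01407253 0.16445926]
```

View pics/w21.png

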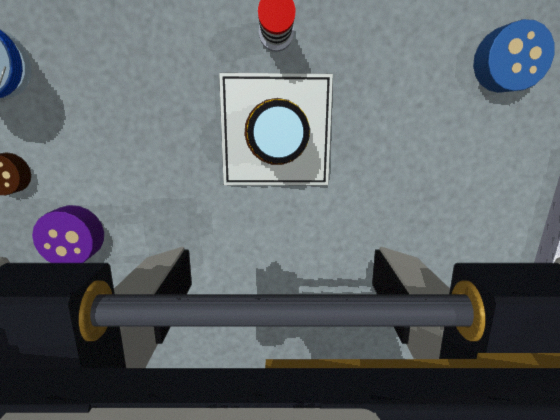

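View pics/s21.png

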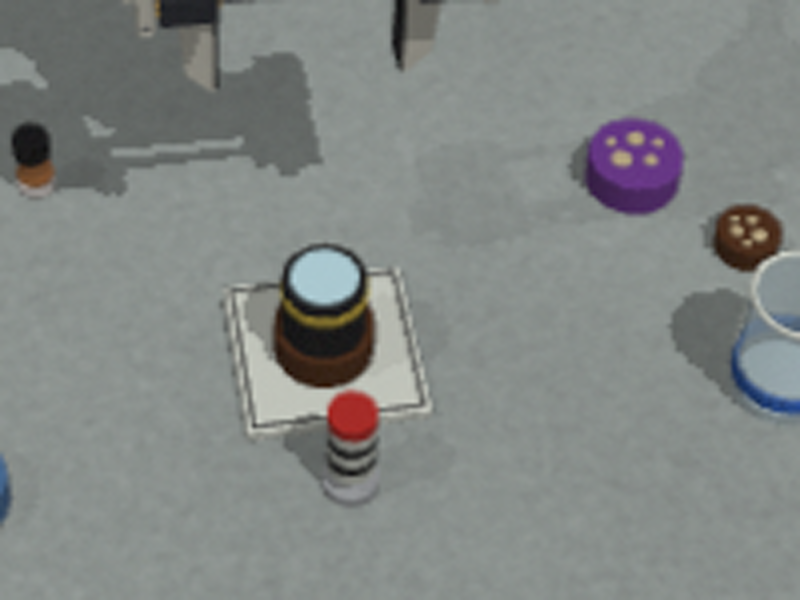

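The loupe stands centred on the puck, and the post is upright behind the plate. Now the beaker.

```bash
python3 -m creep '[1,0.01,0.02,0,0.175,1,0.013,0.025,0,0.175,1,0.013,0.025,0,0.175,1,0.013,0.025,0,0.175,1,0.013,0.025,0,0.175,1,0.013,0.025,0,0.175,1,0.013,0.025,0,0.175,1,0.01,0.02,0,0.175,1,0.005,0.01,0,0.17,1,0,0,0,0]'
python3 - <<'E'
from h import *
c=read_camera("wrist"); save(c,"w22.png"); s=telemetry.observe(); print(s["opening"],s["tool_pos"],proj(c,[.609,.26,.08]))
E
```

```text
time: 37.85
tool_pos: [0.6044, 0.2216, 0.1559]
tool_rot: [3.125, -0.024, 1.612]
contact_force: [-0.1, 0.3, -0.7]
opening: 0.092
0.09181311838952667 [0.60413921 0.22115597 0.15590062] (np.float64(287.94302853219625), np.float64(165.29331998360198))
```

View pics/w22.png

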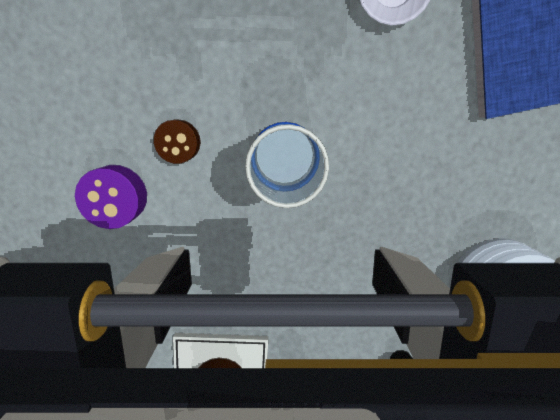

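The beaker's rim is at (287,165), as predicted for (0.609, 0.260).

```bash
python3 -m creep '[1,0.002,0.015,0,-0.02,1,0.002,0.015,-0.015,-0.02,1,0,0.004,-0.025,0,1,0,0,-0.01,0,1,0,0,0,0]'
python3 - <<'E'
from h import *
c=read_camera("wrist"); save(c,"w23.png"); s=telemetry.observe(); print(s["tool_pos"],proj(c,[.609,.26,.08]))
E
```

```text
time: 38.52
tool_pos: [0.6091, 0.253, 0.1042]
tool_rot: [3.126, -0.023, 1.55]
contact_force: [0.4, -0.3, 0.0]
opening: 0.092
[0.6093094  0.2530841  0.10467274] (np.float64(279.83346195090286), np.float64(231.98484221729234))
```

View pics/w23.png

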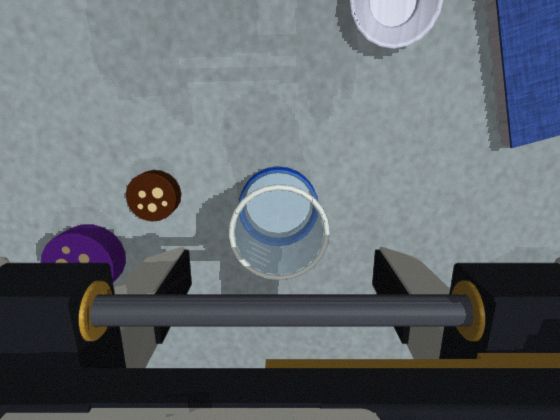

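```bash
python3 -m creep '[1,0,0.006,-0.015,0.01,1,0,0,-0.015,0,1,0,0,-0.01,0,1,0,0,0,0]'; python3 -m creep '[1,0,0,-0.008,0,1,0,0,-0.003,0,1,0,0,0,0]'
```

```text
time: 39.08
tool_pos: [0.6099, 0.2591, 0.0632]
tool_rot: [3.123, -0.023, 1.559]
contact_force: [-0.2, 0.2, 1.2]
opening: 0.0918
time: 39.45
tool_pos: [0.6103, 0.2591, 0.0519]
tool_rot: [3.122, -0.024, 1.559]
contact_force: [0.8, 1.0, -0.2]
opening: 0.0919
```

```bash
python3 -m creep '[1,-0.001,0.001,-0.004,0,1,0,0,0,0,0,0,0,0,0,0,0,0,0,0,0,0,0,0,0,0,0,0,0,0,0,0,0,0,0,0,0,0,0,0]' 15
python3 - <<'E'
from h import *
c=read_camera("wrist"); save(c,"w24.png"); s=telemetry.observe(); print(s["opening"],s["tool_pos"],s["tool_rot"])
E
```

```text
time: 40.45
tool_pos: [0.6096, 0.2603, 0.0485]
tool_rot: [3.121, -0.024, 1.559]
contact_force: [0.3, -0.6, 0.1]
opening: 0.0583
0.05810409909708377 [0.60956729 0.26033492 0.04848942] [ 3.12100532 -0.02411658  1.55892675]
```

View pics/w24.png

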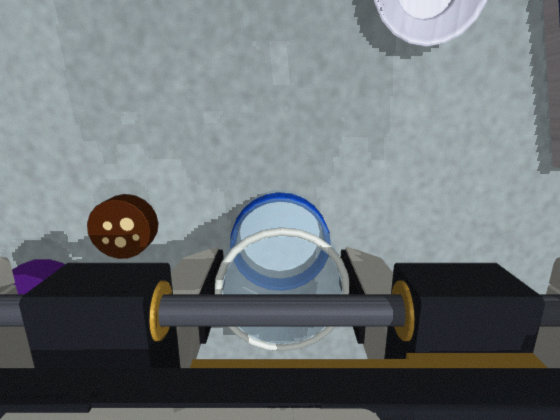

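```bash
python3 -m creep '[0,0,0,0.015,0,0,0,0,0.025,0,0,-0.004,-0.01,0.005,0,0,-0.01,-0.025,0,0,0,-0.01,-0.025,0,0,0,-0.01,-0.025,0,0,0,-0.01,-0.025,0,0,0,-0.006,-0.015,0,0,0,0,0,0,0,0,0,0,0,0]'
python3 - <<'E'
from h import *
s=telemetry.observe(); print(s["opening"],s["tool_pos"])
c=read_camera("scene"); save(c,"s25.png",(200,140,440,310),3)
E
```

```text
time: 41.75
tool_pos: [0.5556, 0.1291, 0.0959]
tool_rot: [3.121, -0.023, 1.559]
contact_force: [-0.1, -0.4, -1.6]
opening: 0.0583
0.058310394603497843 [0.55557524 0.12910777 0.09589381]
```

View pics/s25.png

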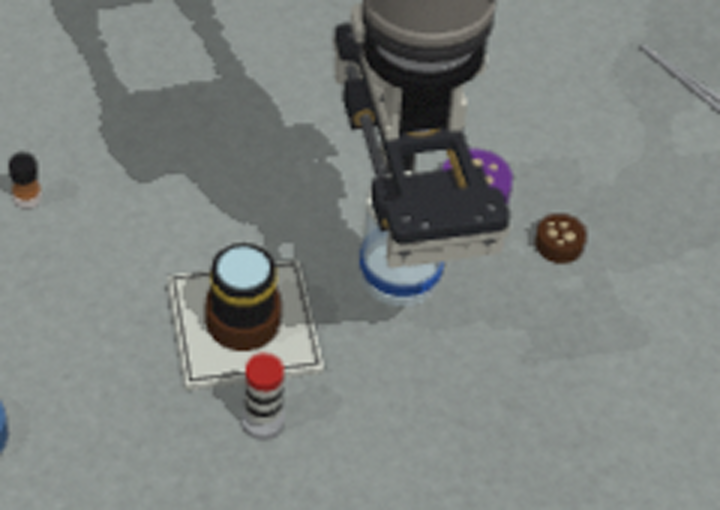

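The beaker is held upright above its place. Lowering.

```bash
python3 -m creep '[0,-0.003,-0.008,-0.008,0,0,-0.002,-0.006,-0.015,0,0,0,0,-0.012,0,0,0,0,0,0,0,0,0,0,0]'
```

```text
time: 42.42
tool_pos: [0.5504, 0.1162, 0.0582]
tool_rot: [3.122, -0.023, 1.562]
contact_force: [0.5, 0.9, -0.7]
opening: 0.0582
```

```bash
python3 -m creep '[0,0,-0.003,-0.005,0,0,0,0,-0.003,0,0,0,0,0,0]';python3 -m creep '[0,0,0,-0.0015,0,0,0,0,0,0]'
```

```text
time: 42.8
tool_pos: [0.551, 0.1132, 0.0505]
tool_rot: [3.12, -0.024, 1.562]
contact_force: [-0.9, -0.0, 0.2]
opening: 0.0582
time: 43.05
tool_pos: [0.5511, 0.1132, 0.0491]
tool_rot: [3.12, -0.024, 1.562]
contact_force: [0.2, -0.3, -1.4]
opening: 0.0583
```

```bash
python3 -m creep '[0,0,0,-0.001,0,0,0,0,0,0,1,0,0,0,0,1,0,0,0,0,1,0,0,0,0,1,0,0,0,0,1,0,0,0,0,1,0,0,0.02,0,1,0,0,0.04,0,1,0,0,0.04,0]'
python3 -m creep '[1,-0.02,0.005,0.03,-0.18,1,-0.03,-0.01,0.03,-0.18,1,-0.03,-0.015,0.03,-0.18,1,-0.03,-0.015,0,-0.18,1,-0.03,-0.01,0,-0.18,1,0,0,0,-0.18,1,0,0,0,-0.18,1,0,0,0,-0.18,1,0,0,0,0]'
python3 - <<'E'
from h import *
s=telemetry.observe(); print(s["opening"],s["tool_pos"])
for n in("wrist","scene","top"):
    c=read_camera(n); save(c,f"{n}26.png")
E
```

```text
time: 44.3
tool_pos: [0.549, 0.1131, 0.1476]
tool_rot: [3.127, -0.023, 1.562]
contact_force: [0.9, 0.0, -0.6]
opening: 0.0924
time: 45.42
tool_pos: [0.4056, 0.0667, 0.2449]
tool_rot: [3.119, -0.03, 0.077]
contact_force: [0.1, 0.3, -0.0]
opening: 0.0918
0.09176386965144852 [0.40555796 0.06673056 0.24492956]
```

View pics/wrist26.png

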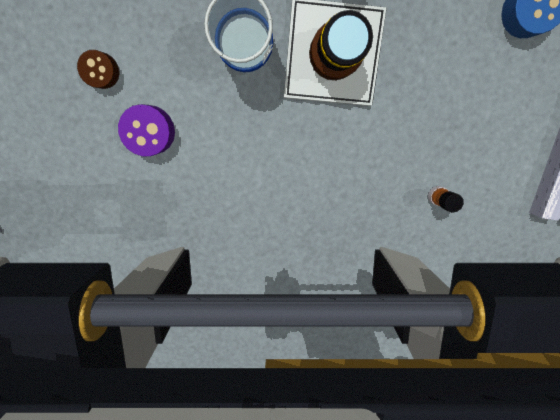

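View pics/scene26.png

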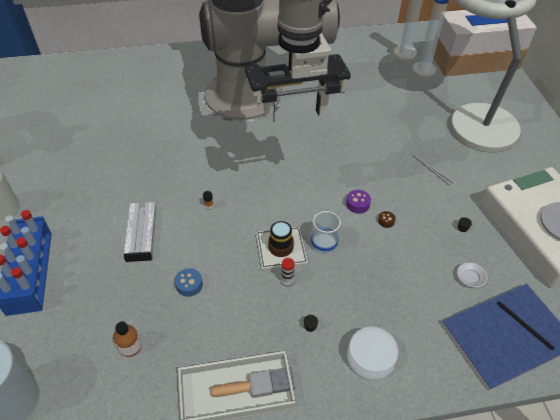

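View pics/top26.png

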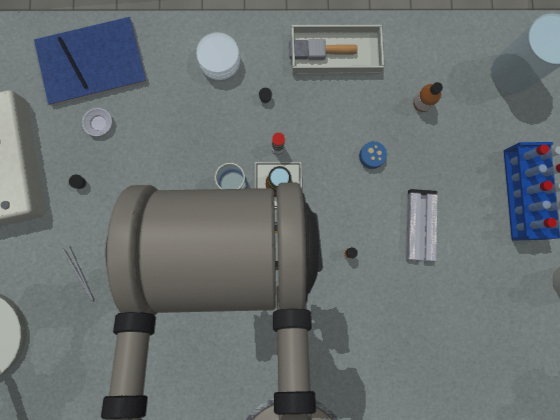

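All items are placed, released and upright, and the blue puck has not moved. One numeric check before handing in.

Run:
```python
from h import *
pl=np.array([.5495,.0144]);a=-.013;Rm=np.array([[np.cos(a),np.sin(a)],[-np.sin(a),np.cos(a)]])
for n in("scene","top"):
    c=read_camera(n);h=cv2.cvtColor(c["image"],cv2.COLOR_RGB2HSV).astype(int);H,S,V=h[...,0],h[...,1],h[...,2]
    box=(255,210,345,300) if n=="scene" else (210,125,310,200)
    Z=np.zeros(H.shape,bool);Z[box[1]:box[3],box[0]:box[2]]=1
    for nm,m,z in(("red",((H<8)|(H>172))&(S>150)&(V>120),.066),("lens",(H>85)&(H<110)&(S>40)&(V>150),.074)):
        b=blobs(m&Z,30)
        for x in b: print(n,nm,x[0],x[1],(Rm@(cast(c,*x[1],z)[:2]-pl)).round(4))
    save(c,n+"27.png",box,7)
c=read_camera("wrist"); print("wrist lens",(Rm@(cast(c,347.5,39,.074)[:2]-pl)).round(4),"foot of beaker",(Rm@(cast(c,243,40,.003)[:2]-pl)).round(4))
s=read_camera("scene")
b=max(blobs((lambda h:(h[...,0]>95)&(h[...,0]<118)&(h[...,1]>110))(cv2.cvtColor(s["image"],cv2.COLOR_RGB2HSV))&(np.indices((420,560))[0]>265)&(np.indices((420,560))[0]<300)&(np.indices((420,560))[1]>170)&(np.indices((420,560))[1]<210)),key=lambda x:x[0]); print("blue now",b[1],"start [188.5 282.5]")
```

```text
scene red 101 [287.7 263.3] [0.0838 0.0019]
scene lens 175 [280.7 228.8] [0.0008 0.0008]
top red 114 [278.1 138.6] [ 0.0812 -0.0002]
top lens 220 [279.  176.2] [ 0.0022 -0.0012]
wrist lens [ 0.0002 -0.0006] foot of beaker [0.0036 0.099 ]
blue now [188.4 282.5] start [188.5 282.5]
```

View pics/scene27.png

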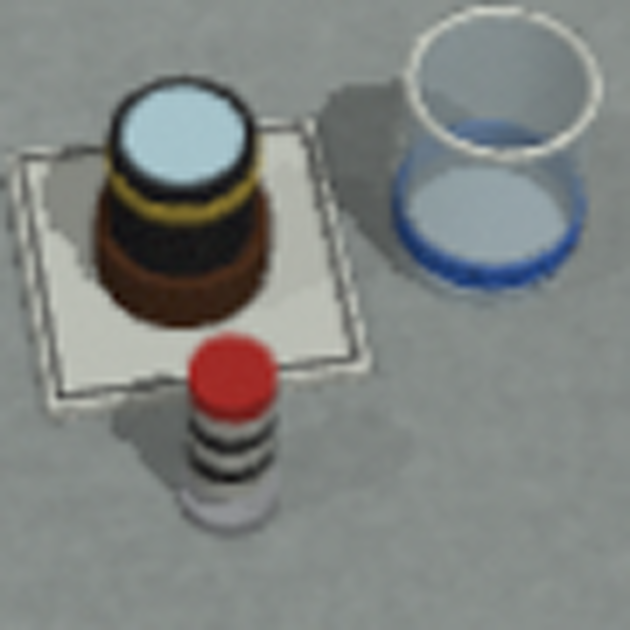

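Everything is well inside tolerance, so I'm handing in.

```bash
python3 -c "
from cell import workorder,telemetry
print(telemetry.observe()['time']); print(workorder.hand_in())"
```

```text
45.775
the job is handed in; nothing more can be done
None
```

The inspection place is laid out and handed in at 45.8 s of the 115 s allowed. I slid the post to the rail's open end and set it behind the plate. Then I put the large brown puck on the plate, the loupe on the puck, and the beaker to the left of the plate.

Last camera checks, in the plate's frame:

| Item | Measured position | Target |
|---|---|---|
| Puck | about 1 mm from the plate centre | within 12 mm |
| Loupe | within about 2.5 mm of the plate centre, so about 1–3 mm from the puck's | within 10 mm of the puck |
| Post | x 81–84 mm, y 0–2 mm | x 70–100 mm, y within ±15 mm |
| Beaker | x about 4 mm, y about 99 mm | x within ±15 mm, y 84–114 mm |

All four look upright and released, and the blue puck has not moved in the picture. The hand-in itself gave no verdict.

**What disagreed or failed:**
- **Fingertip height:** the fingertips touched the bench at a reported tool height of -6 mm, while the stated 25 mm offset would put contact at +25 mm. The first grip on the puck therefore closed on air above it. I found the true height by stepping down until the force rose, then gripped again.
- **Post grip:** for the same reason the post was held only by about its top 5 mm, but it came out of the rail and was set down without trouble.
- **Camera views:** they disagreed by up to about 6 mm on positions at the start, and by 2–3 mm in the last checks.
- **Tool tilt:** the tool drifted to about 0.03–0.04 rad from vertical during the moves. The released parts show no visible tilt.

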